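# Put the printing blocks away in the carrying rack

### The job

Put the printing blocks away in the carrying rack: swing its keeper bar open out of the way, then slide every block on the table fully into the lane marked with its handle's colour, upright, with the plate under the lane's overhanging lips. When all are in, swing the keeper bar fully shut into its catch so that none can slide out, let go, and leave everything else on the table where it is.

Things in the scene. Friction and masses are not known exactly. Their poses are not given: they have to be found in the camera images.
- rack: plywood rack fixed to the table, two lanes side by side along its x. Origin: on the table, midway between the lane mouths; x into the lanes, z up. Base board 8 mm thick, x -100 (open apron before the mouths) to 175, y -105 to 125 mm. Lane centrelines at y = +40 and -40 mm; end wall at x = 162 mm. Black lips overhang each lane: blocks only slide in from the apron
- keeper (a joint): keeper bar's angle (rad): 0 = fully shut across both mouths, at its stop, snapped past a spring ball; 1.57 = square out beside the apron, clear of both lanes; 1.75 = limit. Vertical axis, positive anticlockwise from above. Stiff hinge: stays where left, under 1 N at the knob moves it; the catch takes about 5 N more over the last 0.1 rad, either way
- keeper_knob (a point): centre of the top, 90 mm above the table, of the upright yellow round knob on the keeper bar's free end: 22 mm across, free from 26 mm height up, 178 mm from the hinge axis. The steel bar is 12 mm thick, 12 to 26 mm above the table, and sweeps over the apron
- keeper_hinge (a point): on the keeper's hinge axis, at rack x -8, y -95 mm, 34 mm above the table. The bar's free end, when shut, lies at rack y = +93 mm, next to the catch housing (30 mm tall)
- green1: printing block: wooden plate 76 (x) x 60 (y) x 16 mm with a square green handle 28 x 28 mm upright in its middle, 16 to 92 mm above the underside; 0.25 to 0.4 kg, most of it in the plate. Slides in with its 60 mm width across the lane, either end first. Origin: centre of the underside; z up along the handle. None if absent today
- green2: printing block: wooden plate 76 (x) x 60 (y) x 16 mm with a square green handle 28 x 28 mm upright in its middle, 16 to 92 mm above the underside; 0.25 to 0.4 kg, most of it in the plate. Slides in with its 60 mm width across the lane, either end first. Origin: centre of the underside; z up along the handle. None if absent today
- orange1: printing block: wooden plate 76 (x) x 60 (y) x 16 mm with a square orange handle 28 x 28 mm upright in its middle, 16 to 92 mm above the underside; 0.25 to 0.4 kg, most of it in the plate. Slides in with its 60 mm width across the lane, either end first. Origin: centre of the underside; z up along the handle. None if absent today
- orange2: printing block: wooden plate 76 (x) x 60 (y) x 16 mm with a square orange handle 28 x 28 mm upright in its middle, 16 to 92 mm above the underside; 0.25 to 0.4 kg, most of it in the plate. Slides in with its 60 mm width across the lane, either end first. Origin: centre of the underside; z up along the handle. None if absent today
- mug1: black mug, 84 mm across, 98 mm tall, standing near the blocks; a bystander, not to be moved
- mug2: black mug, 84 mm across, 98 mm tall, standing beside the rack; a bystander, not to be moved
- paint_jar: jar of green paint, 64 mm across, 75 mm tall, standing near the blocks; a bystander, not to be moved
- paint_jar2: jar of orange paint, 64 mm across, 75 mm tall, standing near the blocks; a bystander, not to be moved
- sanding_block: orange sanding block 100 x 65 x 45 mm lying on the table; a bystander, not to be moved
- mark_green: the green lane's marks: green patch on the apron before its mouth, upright green plaque on its end wall (to 70 mm above the table). Origin: middle of that lane's mouth on the lane floor, 8 mm above the table; x into the lane, z up. Lane 70 mm wide, 162 deep (two blocks); lip undersides 20 mm above its floor, tops 26, slot between lips 42 mm. Which lane is green varies
- mark_orange: the orange lane's marks: orange patch on the apron before its mouth, upright orange plaque on its end wall (to 70 mm above the table). Origin: middle of that lane's mouth on the lane floor, 8 mm above the table; x into the lane, z up. Lane 70 mm wide, 162 deep (two blocks); lip undersides 20 mm above its floor, tops 26, slot between lips 42 mm. Which lane is orange varies
Not all that is in view belongs to the job. What is shaped like the orange2 but pink or purple is not meant.

How it is judged:
On the way, in this order (a step that is already met when the one before it is completed fails the run):
1. the keeper bar is swung open, clear of the lanes (over 1.3 rad) (value of joint keeper above 1.3 rad), for 0.1 s.
2. every block present is fully in the lane of its colour (x of green1 in the frame of mark_green between 0.036 and 0.14 m and y of green1 in the frame of mark_green between -0.012 and 0.012 m and z of each of green1, green2 in the frame of mark_green below 0.008 m and angle between each of green1, green2, orange1, orange2's own z axis and vertical below 0.12 rad and x of green2 in the frame of mark_green between 0.036 and 0.14 m and y of green2 in the frame of mark_green between -0.012 and 0.012 m and x of orange1 in the frame of mark_orange between 0.036 and 0.14 m and y of orange1 in the frame of mark_orange between -0.012 and 0.012 m and z of each of orange1, orange2 in the frame of mark_orange below 0.008 m and x of orange2 in the frame of mark_orange between 0.036 and 0.14 m and y of orange2 in the frame of mark_orange between -0.012 and 0.012 m), for 0.2 s.
3. the keeper bar is shut into its catch (value of joint keeper below 0.05 rad), for 0.2 s.
At the end, for the whole second after the job is handed in: Every block present stands upright (within 0.12 rad) on the floor of the lane of its colour, under the lips, its centre at least 36 mm inside the mouth and within 12 mm of the lane's centreline, at rest, and the keeper bar is shut into its catch (under 0.05 rad) (all of step 2 and value of joint keeper below 0.05 rad and linear speed of each of green1, green2, orange1, orange2 below 0.02 m/s); the robot touches nothing.
It fails at once if a mug shoved more than 40 mm (distance of mug1 from where it was at the start of the episode above 0.04 m).
It fails at once if a mug shoved more than 40 mm (distance of mug2 from where it was at the start of the episode above 0.04 m).
It fails at once if a paint jar shoved more than 40 mm (distance of paint_jar from where it was at the start of the episode above 0.04 m).
It fails at once if a paint jar shoved more than 40 mm (distance of paint_jar2 from where it was at the start of the episode above 0.04 m).
It fails at once if the sanding block shoved more than 40 mm (distance of sanding_block from where it was at the start of the episode above 0.04 m).
Of green1, green2, orange1, orange2 only 3 to 4 are there at a start; the rules pass over those that are not, and their reading is None.
At some moment in a run one of green1, green2, orange1, orange2 may be knocked a few centimetres aside while the robot is not near it.
Once in a run the grip may slacken for a moment while it holds something.
It also fails if it takes over 210 s, if anything falls off the work surface, if the arm or the gripper's body presses on something with over 40 N, if the wrist force passes 120 N, or if a joint passes its speed limit or range.

### The arm

A 6-joint arm with a two-finger parallel gripper is mounted at the origin on the work surface. World frame = base frame: x ahead of the robot, y to its left, z up, the work surface at z = 0. Lengths are in m, angles in rad, forces in N, time in s.
With the tool pointing down it reaches from about 0.35 to 0.975 m from the base axis. Payload 4.9 kg.
Tool frame: the origin (TCP) lies midway between the tips of the shut fingers; the grasp point (between the pads) lies 19 mm behind it; z points along the fingers, y is the direction in which the jaws open and shut (so a half turn about z gives the same grasp; the last joint's range is limited). The gripper opens to 85 mm and grips with 20 to 120 N. Pads are 22 mm wide; open, the fingers measure 114 mm over their backs; the gripper's body (76 mm by 85 mm) begins 54 mm behind the grasp point. The pads swing forward as they close: fully open they stand 13 mm farther back than shut.
Start: joints at [-1.429, 0.053, 1.613, -0, 1.476, -0.119], TCP at [0.161, -0.604, 0.209] pointing down, gripper open.
Joint ranges: [-3.01, 3.01], [-1.01, 2.22], [0.06, 2.58], [-1.02, 4.17], [0.09, 2.62], [-3.14, 3.14]. Speed limits (rad/s): [2.57, 2.57, 3.14, 3.14, 3.14, 3.14].

### API

Orientations are given as a rotation vector (axis times angle).
In Python, from station import ctrl gives the robot as it stands.
- The arm moves only by the tool drive_tool, never from a script. Its argument "moves" is one flat list of numbers, 7 for each row, row after row: the turn, a rotation vector about the world's x, y, z in degrees, then the shift along the world's x, y, z in m, then the closure, from 0 (fully open) to 1 (shut). A call has exactly 5 rows; each row shifts and turns the commanded pose from where the row before left it; what a row does not reach is not made up. A row lasts 1/8 s, in which the tool goes at most 62.5 mm and 10.7 degrees, less where a joint would pass 70% of its speed; a pose out of reach is approached as far as the arm can. A call is refused whole if a number of a shift passes 0.0625 or a number of a turn 10.7, either way. A call with a gripper value outside its range is refused whole. The fingers move at their own pace and stop on an object; "newtons" is the grip in N (left out, the last holds). Time passes only in rows, so rows that do not move let the fingers close, or fill a call up. It gives the time, the measured TCP pose, the force and the opening at its end, in the units of the state.
- ctrl.get_obs(): the state, without advancing time (a new reading comes with each control period).
- ctrl.get_image(name): name is "side" or "top"; returns the picture (480x640x3 uint8, red, green, blue); there is no depth.
- ctrl.get_calibration(name): a dict with "fx", "fy", "cx", "cy" (pixels), "rvec" (rotation vector, rad) and "tvec" (3), from world to camera coordinates, as OpenCV has them. Camera axes: x right, y down, z forward; pixel columns grow to the right and rows downward; lengths in m; the calibration is good to about 2 mm. A picture is of the moment at which its call begins. get_calibration takes no time and is no camera call.
- ctrl.finish_job(): hands the job in, once; it reports no verdict.
The state is a dict: "t": time; "q": joint angles; "dq": joint speeds; "effort": joint torques, N m; "tool_pos": TCP position; "tool_rot": TCP orientation; "contact_force": force on the tool from outside, world axes, zero at the start; "wrist_torque": the same for the moment, N m; "opening": finger opening in m.
Only numpy, scipy, OpenCV 4.12 (cv2) and the standard library are available. Lean on these libraries where they do the work, as an engineer would, in place of code of your own. Each camera call takes 0.05 s, during which the arm holds its last target.

## Working session

There is one attempt and no reset: what is moved stays moved. The work goes in short steps, Python scripts to look and compute and a tool call to move; the robot and the scene stay as the last step left them, time stands still between calls to the robot, and variables do not carry over. Pictures are saved under pics/ and viewed, and the job is handed in when it is done.

Besides the shell and the picture viewer there is one more tool, called after "Call:" by a JSON object that holds its "fn" and its "kwargs", one argument or row to a line. drive_tool: Moves the arm, as the interface text tells. Its arguments: {"type":"object","properties":{"moves":{"type":"array","items":{"type":"number"}},"newtons":{"type":"number"}},"required":["moves"]}

```bash
mkdir -p pics
cat > h.py <<'E'
import numpy as np, cv2
from station import ctrl
def cal(n):
    c=ctrl.get_calibration(n); R=cv2.Rodrigues(np.array(c["rvec"],float))[0]; t=np.array(c["tvec"],float).ravel()
    K=np.array([[c["fx"],0,c["cx"]],[0,c["fy"],c["cy"]],[0,0,1.]]); return K,R,t
def ray(n,uv):
    K,R,t=cal(n); d=R.T@np.linalg.inv(K)@np.array([uv[0],uv[1],1.]); return -R.T@t,d
def onz(n,uv,z):
    o,d=ray(n,uv); return o+d*(z-o[2])/d[2]
def proj(n,P):
    K,R,t=cal(n); p=K@(R@np.array(P,float)+t); return p[:2]/p[2]
def snap(n,f):
    im=ctrl.get_image(n); cv2.imwrite("pics/"+f,cv2.cvtColor(im,cv2.COLOR_RGB2BGR)); return im
E
python3 - <<'E'
from h import *
for n in("side","top"):
    snap(n,n+"0.png"); K,R,t=cal(n); print(n,K[0,0],K[1,1],-R.T@t,R.tolist())
print({k:np.round(v,3) for k,v in ctrl.get_obs().items()})
E
```

```text
side 494.77085006521673 494.77085006521673 [0.35093605 0.62726238 0.74691106] [[-0.9695215129826106, -0.2447788114081741, 0.0105531677477049], [-0.16721987785990694, 0.629615812228691, -0.758697200100358], [0.17906855757621845, -0.7373379567587759, -0.6513579578161043]]
top 483.86666718350045 483.86666718350045 [ 0.29856492 -0.11254004  1.14479063] [[0.04570274331241242, -0.9989467979726151, -0.004068669804637964], [-0.9739512900248483, -0.043652877517914135, -0.22251586672266804], [0.2221039034160677, 0.01413227174467735, -0.9749205788076692]]
{'t': np.float64(0.1), 'q': array([-1.429,  0.053,  1.614,  0.   ,  1.476, -0.119]), 'dq': array([ 0.001, -0.003, -0.003,  0.   , -0.   , -0.002]), 'effort': array([ 1.0000e-03, -3.9490e+01, -3.7136e+01, -0.0000e+00,  4.0000e-03,
       -0.0000e+00]), 'tool_pos': array([ 0.161, -0.603,  0.208]), 'tool_rot': array([-3.113, -0.408,  0.   ]), 'contact_force': array([ 0.728, -0.303,  0.436]), 'wrist_torque': array([ 0.019, -0.029, -0.025]), 'opening': np.float64(0.085)}
```

View pics/top0.png

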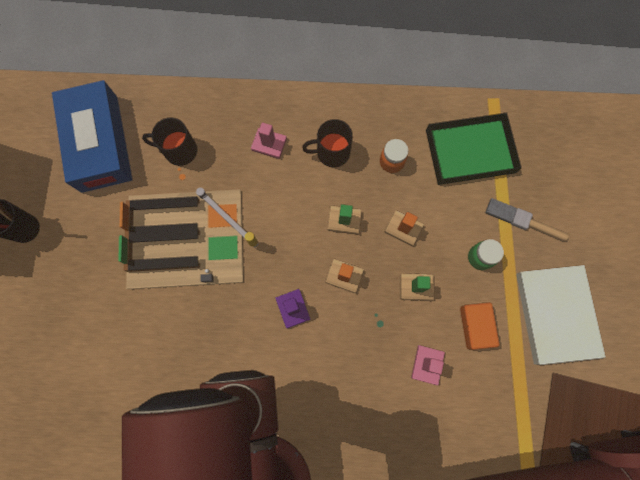

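View pics/side0.png

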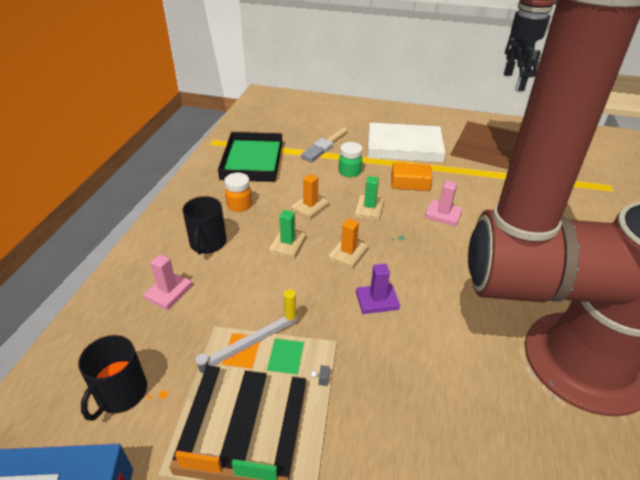

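Run:
```python
from h import *
a=cv2.imread("pics/top0.png")
cv2.imwrite("pics/rackz.png",cv2.resize(a[170:300,110:270],None,fx=5,fy=4.6,interpolation=cv2.INTER_CUBIC)[:600,:800])
cv2.imwrite("pics/blkz.png",cv2.resize(a[190:320,270:470],None,fx=4,fy=4,interpolation=cv2.INTER_CUBIC))
```

```text
(no output)
```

View pics/rackz.png

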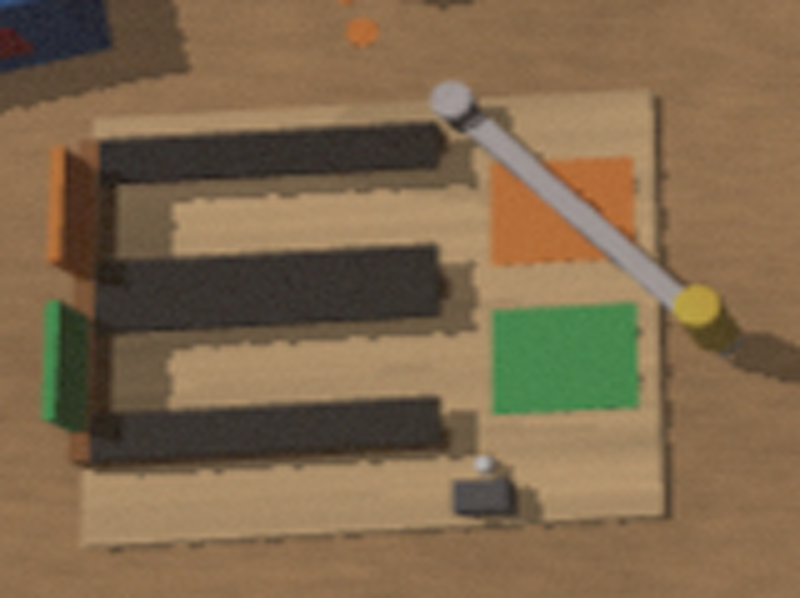

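View pics/blkz.png

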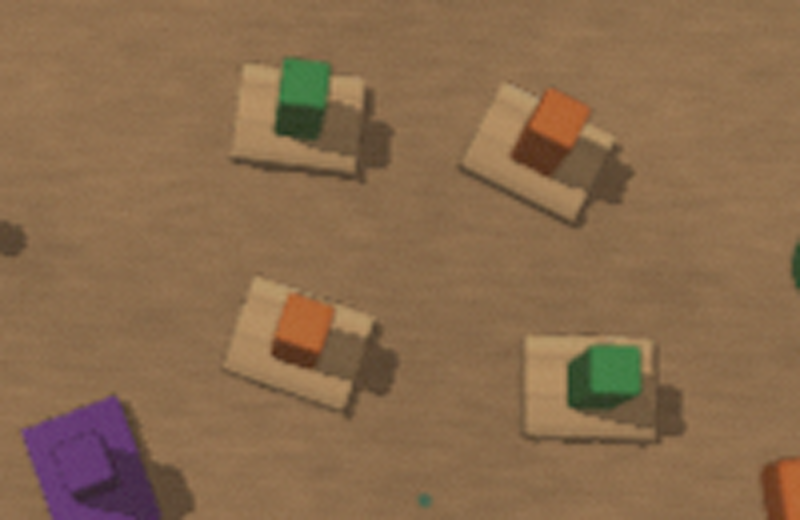

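```bash
cat >> h.py <<'E'
def rigid2(A,B):  # B ~ R A + t
    A=np.array(A);B=np.array(B);a=A.mean(0);b=B.mean(0);U,S,V=np.linalg.svd((A-a).T@(B-b));D=np.diag([1,np.linalg.det(V.T@U.T)]);R=V.T@D@U.T
    return R,b-R@a,np.linalg.norm((A@R.T+b-R@a)-B,axis=1)
E
python3 - <<'E'
from h import *
px=np.array([(93,118),(655,92),(663,517),(82,547)],float)/[5,4.6]+[110,170]
W=np.array([onz("top",p,.008)[:2] for p in px])
M=[(.175,-.105),(-.1,-.105),(-.1,.125),(.175,.125)]
R,t,e=rigid2(M,W); print("rack",np.degrees(np.arctan2(R[1,0],R[0,0])),t,e,"angle")
def rk(x,y,z): return np.r_[R@[x,y]+t,z]
print("hinge",rk(-.008,-.095,.034), "hingepx", onz("top",np.array([453,100])/[5,4.6]+[110,170],.034))
k=onz("top",np.array([698,305])/[5,4.6]+[110,170],.09); print("knob",k, np.linalg.norm(k[:2]-rk(-.008,-.095,0)[:2]))
v=R.T@(k[:2]-rk(-.008,-.095,0)[:2]); print("keeper angle",np.arctan2(-v[0],v[1]))
for y in (.04,-.04): print("lane",y,rk(0,y,.008),rk(.04,y,0),rk(.118,y,0))
B={"G1":[(243,66),(366,77),(358,172),(232,156)],"O1":[(502,84),(618,142),(578,222),(461,165)],
"O2":[(256,278),(378,322),(350,410),(224,366)],"G2":[(525,336),(656,340),(658,438),(524,434)]}
for n,c in B.items():
    w=np.array([onz("top",np.array(p)/4+[270,190],.016)[:2] for p in c])
    l=[np.linalg.norm(w[i]-w[(i+1)%4]) for i in range(4)]
    d=w[1]-w[0]+w[2]-w[3]
    print(n,w.mean(0).round(4),np.degrees(np.arctan2(d[1],d[0])).round(1),np.round(l,4))
for n,f in (("top","top0"),("side","side0")):
    h=cv2.cvtColor(cv2.imread(f"pics/{f}.png"),cv2.COLOR_BGR2HSV)
    for nm,lo,hi in(("g",50,80),("o",5,15)):
        m=cv2.inRange(h,(lo,140,60),(hi,255,255)); _,_,s,c=cv2.connectedComponentsWithStats(m)
        for q,cc in zip(s[1:],c[1:]):
            if q[4]>60: print(n,nm,q,cc.round(1))
E
```

```text
rack 95.79146325254372 [0.55593486 0.18664225] [0.00131172 0.00087595 0.0002705  0.00081489] angle
hinge [0.65125722 0.18826935 0.034     ] hingepx [0.6527639  0.18921267 0.034     ]
knob [0.53552207 0.05390246 0.09      ] 0.17733890225577992
keeper angle 0.7586772505244279
lane 0.04 [0.51613903 0.18260593 0.008     ] [0.51210271 0.22240176 0.        ] [0.50423188 0.30000363 0.        ]
lane -0.04 [0.59573069 0.19067857 0.008     ] [0.59169437 0.2304744  0.        ] [0.58382354 0.30807627 0.        ]
G1 [ 0.6043 -0.1612] -93.8 [0.0748 0.0595 0.0761 0.0567]
O1 [ 0.5887 -0.3058] -114.9 [0.0774 0.0557 0.077  0.0569]
O2 [ 0.4669 -0.167 ] -107.2 [0.0763 0.0547 0.0778 0.0557]
G2 [ 0.4492 -0.3363] -89.1 [0.0768 0.0574 0.0777 0.0575]
top o [162 132  24  17 288] [173.6 140. ]
top o [320 133  29  19 373] [334.1 141.9]
top o [380 148  27  25 255] [390.1 164.1]
top o [119 202  11  31 236] [123.7 216.2]
top o [219 204  18  18 172] [230.2 210.1]
top o [208 206  23  22 279] [215.4 219. ]
top o [398 212  20  22 255] [407.3 222.4]
top o [338 263  16  19 206] [345.1 272.2]
top o [ 460  302   40   48 1
[... 929 characters left out ...]
407.6 184.5]
side o [530 171  13  20  87] [536.  179.9]
side o [303 174  16  33 212] [312.1 192.2]
side o [225 187  28  25 244] [242.1 200.4]
side o [348 220  11  34 141] [354.6 238.4]
side o [616 279  24  12  65] [629.4 283. ]
side o [615 282  16  17  69] [621.9 289.6]
side o [617 296  23  31 211] [630.8 312.9]
side o [582 331  47  51 539] [605.4 354.2]
side o [527 344  16  14  62] [533.8 350.2]
side o [625 350  15  21  92] [632.9 359.5]
side o [554 357  25  15  78] [567.2 364.1]
side o [ 96 361  33  18 304] [112.2 368.9]
side o [537 364  19  15 117] [546.1 371.6]
side o [608 372  32  40 300] [624.4 392.8]
side o [573 392  21  13  67] [583.  397.3]
side o [170 450  80  30 791] [202.6 470.1]
```

Call:
{"fn": "drive_tool", "kwargs": {
  "moves": [0,0,7,0.03,0.06,0,1,0,0,7,0.03,0.06,0,1,0,0,7,0.03,0.06,0,1,0,0,7,0.03,0.06,0,1,0,0,7,0.03,0.06,0,1],
  "newtons": 40
}}

```text
t: 0.72
tool_pos: [0.3013, -0.3223, 0.2085]
tool_rot: [-2.845, -1.331, -0.0]
contact_force: [0.2, 0.0, 1.3]
opening: 0.0005
```

Call:
{"fn": "drive_tool", "kwargs": {
  "moves": [0,0,7,0.03,0.06,0,1,0,0,7,0.03,0.06,0,1,0,0,7,0.03,0.06,0,1,0,0,7,0.03,0.06,0,1,0,0,7,0.03,0.06,0,1]
}}

```text
t: 1.35
tool_pos: [0.441, -0.0428, 0.2089]
tool_rot: [2.313, 2.126, 0.0]
contact_force: [-0.0, -0.6, -0.4]
opening: -0.0003
```

```bash
cat >> h.py <<'E'
def st():
    o=ctrl.get_obs(); R=cv2.Rodrigues(np.array(o["tool_rot"],float))[0]
    print("t %.2f"%o["t"],"pos",o["tool_pos"].round(4),"hx %.1f"%np.degrees(np.arctan2(R[1,0],R[0,0])),"zax",R[:,2].round(3),"F",o["contact_force"].round(1),"open %.4f"%o["opening"],"q",o["q"].round(2))
RT=(np.array([0.5559,0.1866]),np.radians(95.8))
def rk(x,y):
    a=RT[1]; return RT[0]+np.array([[np.cos(a),-np.sin(a)],[np.sin(a),np.cos(a)]])@[x,y]
E
python3 -c "
from h import *
st()
for p in ((268,146),(293,310),(334,155),(430,366)): print(onz('top',p,.01).round(3))
snap('top','top1.png')"
```

```text
t 1.35 pos [ 0.441  -0.0428  0.2089] hx 85.2 zax [ 0. -0. -1.] F [-0.  -0.6 -0.4] open -0.0003 q [-0.26 -0.41  2.02 -0.    1.53 -0.18]
[0.788 0.038 0.01 ]
[ 0.382 -0.048  0.01 ]
[ 0.771 -0.129  0.01 ]
[ 0.271 -0.365  0.01 ]
```

Call:
{"fn": "drive_tool", "kwargs": {
  "moves": [0,0,0,0.014,0.06,0,1,0,0,0,0,0,-0.05,1,0,0,0,0,0,-0.05,1,0,0,0,0,0,-0.05,1,0,0,0,0,0,-0.01,1]
}}

```text
t: 2.02
tool_pos: [0.451, 0.0157, 0.0449]
tool_rot: [-2.312, -2.117, 0.009]
contact_force: [-0.6, -0.2, 0.3]
opening: 0.0002
```

```bash
python3 -c "
from h import *
st()
snap('top','top1.png');snap('side','side1.png')
st()"
```

```text
t 2.02 pos [0.451  0.0157 0.0449] hx 84.9 zax [-0.008  0.001 -1.   ] F [-0.6 -0.2  0.3] open 0.0002 q [-0.13 -0.21  2.14 -0.    1.21 -0.04]
t 2.12 pos [0.4539 0.0152 0.0483] hx 84.9 zax [-0.002  0.    -1.   ] F [ 0.4 -0.7  0.3] open -0.0000 q [-0.13 -0.21  2.14 -0.    1.21 -0.04]
```

View pics/side1.png

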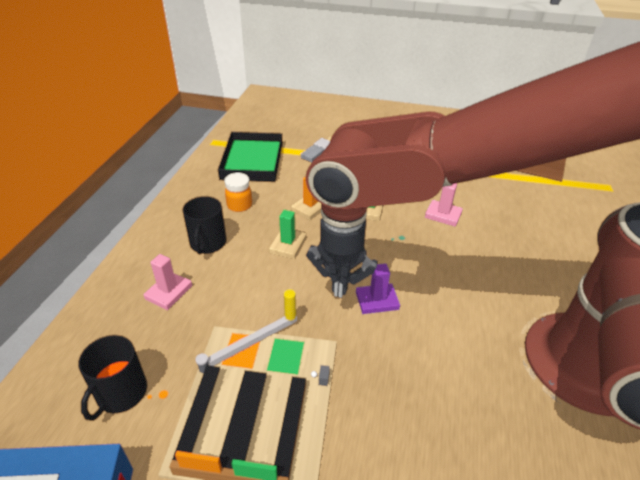

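Call:
{"fn": "drive_tool", "kwargs": {
  "moves": [0,0,0,0,0.02,0,1,0,0,0,0,0.02,0,1,0,0,0,0.015,0,0,1,0,0,0,0.01,0,0,1,0,0,0,0,0,0,1]
}}

```text
t: 2.75
tool_pos: [0.4815, 0.0549, 0.0508]
tool_rot: [2.316, 2.119, 0.003]
contact_force: [0.1, -0.7, -0.4]
opening: -0.0001
```

```bash
python3 -c "
from h import *
st()"
```

```text
t 2.75 pos [0.4815 0.0549 0.0508] hx 84.9 zax [ 0.003 -0.    -1.   ] F [ 0.1 -0.7 -0.4] open -0.0001 q [-0.04 -0.13  2.07 -0.    1.2   0.05]
```

Call:
{"fn": "drive_tool", "kwargs": {
  "moves": [0,0,0,0.028,-0.002,-0.003,1,0,0,0,0.018,-0.012,0,1,0,0,0,0.018,-0.012,0,1,0,0,0,0.017,-0.006,0,1,0,0,0,0.017,-0.006,0,1]
}}

```text
t: 3.38
tool_pos: [0.5779, 0.0165, 0.0464]
tool_rot: [-2.318, -2.12, 0.001]
contact_force: [0.4, 0.5, 1.1]
opening: -0.0002
```

Call:
{"fn": "drive_tool", "kwargs": {
  "moves": [0,0,0,0.02,-0.004,0,1,0,0,0,0.02,-0.002,0,1,0,0,0,0.02,0,0,1,0,0,0,0.0,0,0,1,0,0,0,0,0,0,1]
}}

```text
t: 4.0
tool_pos: [0.6369, 0.0111, 0.046]
tool_rot: [-2.317, -2.121, 0.001]
contact_force: [0.8, -0.3, 0.3]
opening: -0.0002
```

```bash
python3 -c "
from h import *
st();snap('top','top2.png')"
```

```text
t 4.00 pos [0.6369 0.0111 0.046 ] hx 84.9 zax [-0.001  0.    -1.   ] F [ 0.8 -0.3  0.3] open -0.0002 q [-0.1   0.23  1.7  -0.    1.21 -0.01]
```

View pics/top2.png

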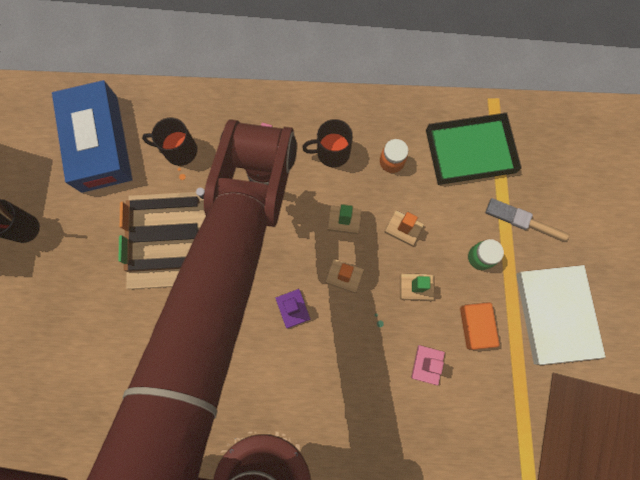

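Call:
{"fn": "drive_tool", "kwargs": {
  "moves": [0,0,0,0.008,0.001,0,1,0,0,0,0.006,0.001,0,1,0,0,0,0,0,0,1,0,0,0,-0.02,0,0,1,0,0,0,-0.02,0,0,1]
}}

```text
t: 4.68
tool_pos: [0.6112, 0.0132, 0.0459]
tool_rot: [-2.317, -2.121, 0.0]
contact_force: [0.0, -0.4, -0.7]
opening: -0.0001
```

Call:
{"fn": "drive_tool", "kwargs": {
  "moves": [0,0,0,0,0,0.05,0.5,0,0,0,0,0,0.05,0.2,0,0,0,0,-0.05,0.03,0,0,0,0,0,-0.05,0,0,0,0,0,0,-0.05,0,0]
}}

```text
t: 5.3
tool_pos: [0.6119, -0.1382, 0.1771]
tool_rot: [2.315, 2.121, 0.001]
contact_force: [-0.5, 0.0, 0.3]
opening: 0.0854
```

```bash
python3 -c "
from h import *
st();snap('top','top3.png');snap('side','side3.png')"
```

```text
t 5.30 pos [ 0.6119 -0.1382  0.1771] hx 85.0 zax [ 0.002 -0.001 -1.   ] F [-0.5  0.   0.3] open 0.0854 q [-0.34  0.08  1.64  0.    1.42 -0.25]
```

View pics/top3.png

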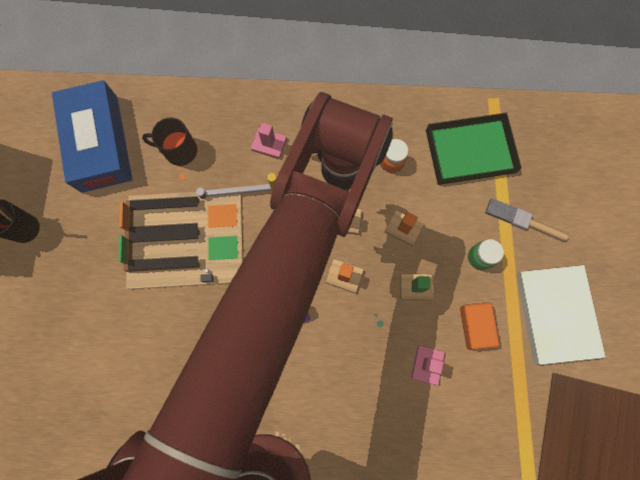

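View pics/side3.png

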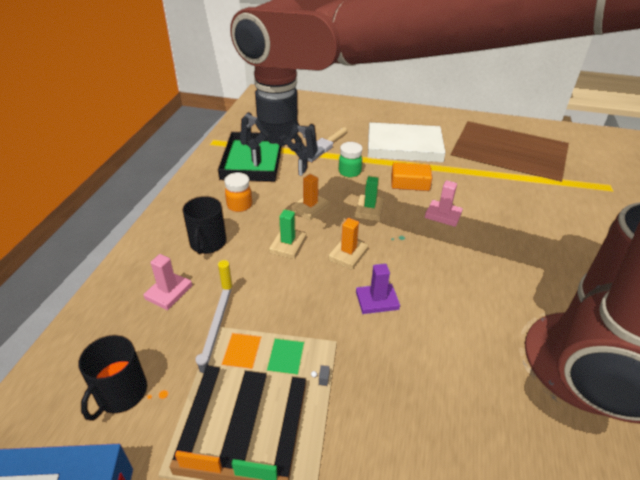

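Call:
{"fn": "drive_tool", "kwargs": {
  "moves": [0,0,1,-0.008,-0.023,-0.02,0,0,0,0,0,0,-0.04,0,0,0,0,0,0,-0.035,0,0,0,0,0,0,-0.025,0,0,0,0,0,0,-0.007,0]
}}

```text
t: 6.02
tool_pos: [0.6021, -0.1585, 0.0466]
tool_rot: [-2.295, -2.139, 0.003]
contact_force: [0.0, -0.5, -0.2]
opening: 0.0852
```

```bash
python3 -c "
from h import *
st();snap('side','side4.png')"
```

```text
t 6.03 pos [ 0.6021 -0.1585  0.0466] hx 86.0 zax [-0.004  0.002 -1.   ] F [ 0.  -0.5 -0.2] open 0.0852 q [-0.38  0.2   1.74  0.    1.21 -0.31]
```

View pics/side4.png

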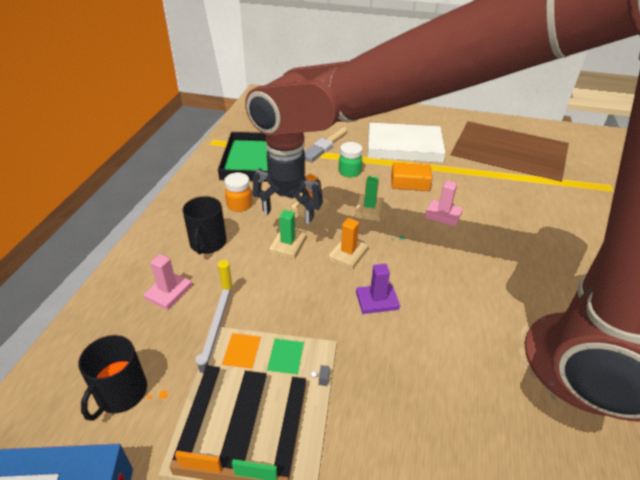

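```bash
python3 -c "
from h import *
print(proj('side',(.604,-.161,.092)),proj('side',(.604,-.161,.016)),proj('side',(.602+.0425,-.1585,.06)),proj('side',(.602-.0425,-.1585,.06)))
a=cv2.imread('pics/side4.png'); cv2.imwrite('pics/z4.png',cv2.resize(a[130:280,220:360],None,fx=4,fy=4))"
```

```text
[287.45328729 213.13243003] [288.34446749 239.88675605] [269.69674939 222.35546149] [307.36016327 228.81549866]
```

View pics/z4.png

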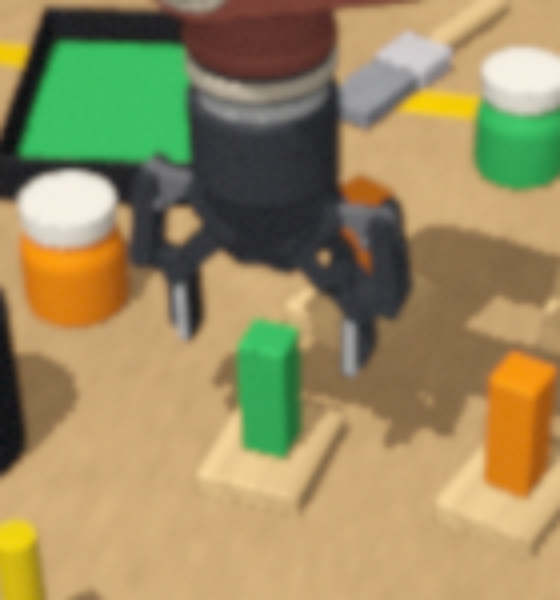

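Call:
{"fn": "drive_tool", "kwargs": {
  "moves": [0,0,0,0.001,-0.002,0,0.3,0,0,0,0,0,0,0.4,0,0,0,0,0,0,0.45,0,0,0,0,0,0,0.45,0,0,0,0,0,0,0.45],
  "newtons": 50
}}

```text
t: 6.7
tool_pos: [0.6047, -0.1619, 0.0492]
tool_rot: [2.299, 2.141, 0.0]
contact_force: [-0.3, -0.3, -0.3]
opening: 0.0471
```

```bash
python3 -c "
from h import *
st();a=snap('side','side5.png')[:,:,::-1]
cv2.imwrite('pics/z5.png',cv2.resize(a[130:280,220:360],None,fx=4,fy=4))"
```

```text
t 6.70 pos [ 0.6047 -0.1619  0.0492] hx 85.9 zax [ 0. -0. -1.] F [-0.3 -0.3 -0.3] open 0.0471 q [-0.38  0.2   1.73  0.    1.21 -0.31]
```

View pics/z5.png

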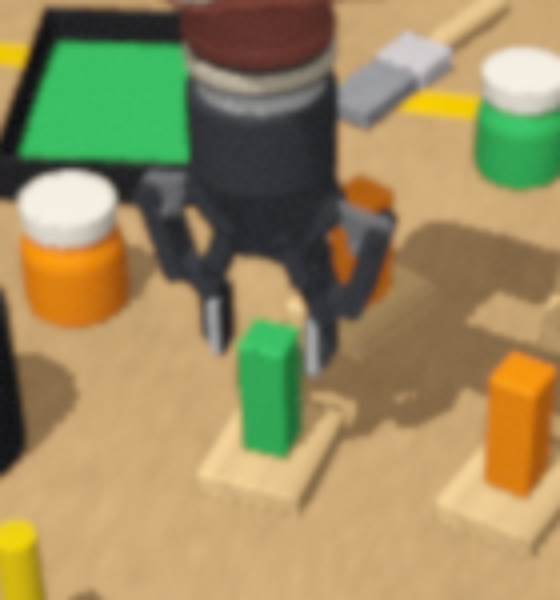

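```bash
python3 -c "
from h import *
c,s=np.cos(np.radians(-4)),np.sin(np.radians(-4))
for dy in (0,-.01,-.02,-.03):
  for z in (.05,.065,.08):
    print(dy,z,proj('side',(.6047+.0235*c,-.162+.0235*s+dy,z)).round(0),proj('side',(.6047-.0235*c,-.162-.0235*s+dy,z)).round(0))
snap('top','top5.png')"
```

```text
0 0.05 [278. 226.] [298. 230.]
0 0.065 [277. 220.] [298. 225.]
0 0.08 [277. 215.] [298. 219.]
-0.01 0.05 [279. 223.] [299. 227.]
-0.01 0.065 [279. 218.] [299. 222.]
-0.01 0.08 [279. 212.] [299. 217.]
-0.02 0.05 [280. 220.] [300. 224.]
-0.02 0.065 [280. 215.] [300. 219.]
-0.02 0.08 [280. 209.] [300. 214.]
-0.03 0.05 [282. 217.] [302. 222.]
-0.03 0.065 [282. 212.] [302. 216.]
-0.03 0.08 [281. 207.] [301. 211.]
```

View pics/top5.png

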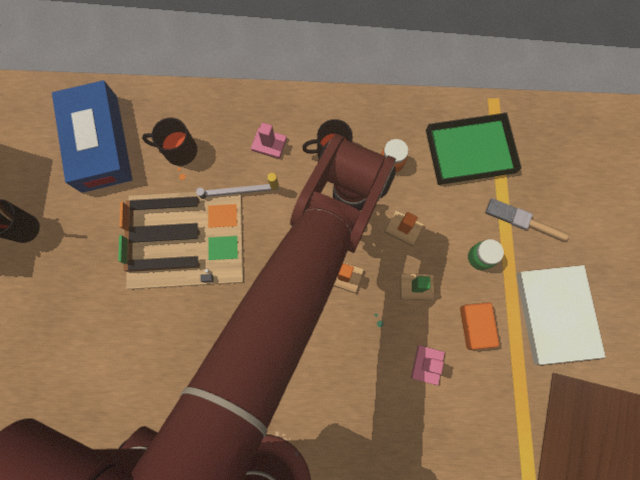

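Call:
{"fn": "drive_tool", "kwargs": {
  "moves": [0,0,0,0,0,-0.008,0.45,0,0,0,0,0,0,0.45,0,0,0,0,0,0,0.8,0,0,0,0,0,0,1,0,0,0,0,0,0,1],
  "newtons": 50
}}

```text
t: 7.42
tool_pos: [0.6045, -0.1618, 0.0409]
tool_rot: [-2.299, -2.141, 0.0]
contact_force: [-0.6, 0.3, -2.0]
opening: 0.0273
```

```bash
python3 -c "
from h import *
st();a=snap('side','side6.png')[:,:,::-1]
cv2.imwrite('pics/z6.png',cv2.resize(a[130:280,220:360],None,fx=4,fy=4))"
```

```text
t 7.42 pos [ 0.6045 -0.1618  0.0409] hx 85.9 zax [-0.  0. -1.] F [-0.6  0.3 -2. ] open 0.0273 q [-0.38  0.21  1.74 -0.    1.2  -0.31]
```

View pics/z6.png

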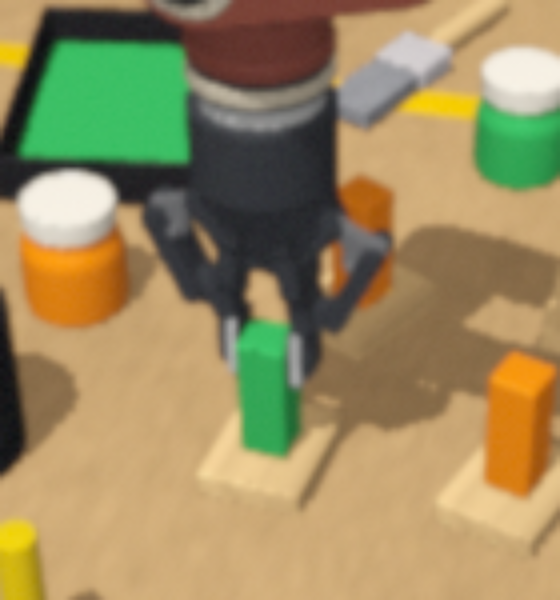

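Call:
{"fn": "drive_tool", "kwargs": {
  "moves": [0,0,0,0,0,0.02,1,0,0,2,-0.016,0.04,0,1,0,0,2,-0.016,0.05,0,1,0,0,2,-0.016,0.05,0,1,0,0,2,-0.016,0.05,0,1]
}}

```text
t: 8.1
tool_pos: [0.5405, 0.0296, 0.0624]
tool_rot: [2.142, 2.296, 0.002]
contact_force: [1.9, 1.0, -3.0]
opening: 0.0271
```

```bash
python3 -c "
from h import *
st()"
```

```text
t 8.10 pos [0.5405 0.0296 0.0624] hx 94.0 zax [ 0.002  0.    -1.   ] F [ 1.9  1.  -3. ] open 0.0271 q [-0.08 -0.01  1.93  0.    1.22 -0.15]
```

Call:
{"fn": "drive_tool", "kwargs": {
  "moves": [0,0,1,-0.009,0.04,0,1,0,0,0.6,-0.007,0.035,0,1,0,0,0,-0.002,0.018,0,1,0,0,0,0,0,-0.008,1,0,0,0,0,0,-0.003,1]
}}

```text
t: 8.72
tool_pos: [0.5225, 0.1203, 0.0494]
tool_rot: [-2.112, -2.325, 0.002]
contact_force: [-0.2, -0.8, -2.7]
opening: 0.0275
```

```bash
cat >> h.py <<'E'
def inrack(p):
    a=RT[1]; return np.array([[np.cos(a),np.sin(a)],[-np.sin(a),np.cos(a)]])@(np.array(p)[:2]-RT[0])
E
python3 -c "
from h import *
st();print(inrack(ctrl.get_obs()['tool_pos']).round(4));a=snap('side','side7.png')[:,:,::-1]
cv2.imwrite('pics/z7.png',cv2.resize(a[230:430,170:370],None,fx=3,fy=3));snap('top','top7.png')"
```

```text
t 8.72 pos [0.5225 0.1203 0.0494] hx 95.5 zax [-0.001 -0.001 -1.   ] F [-0.2 -0.8 -2.7] open 0.0275 q [ 0.09 -0.    1.95 -0.    1.2  -0.01]
[-0.0626  0.0399]
```

View pics/z7.png

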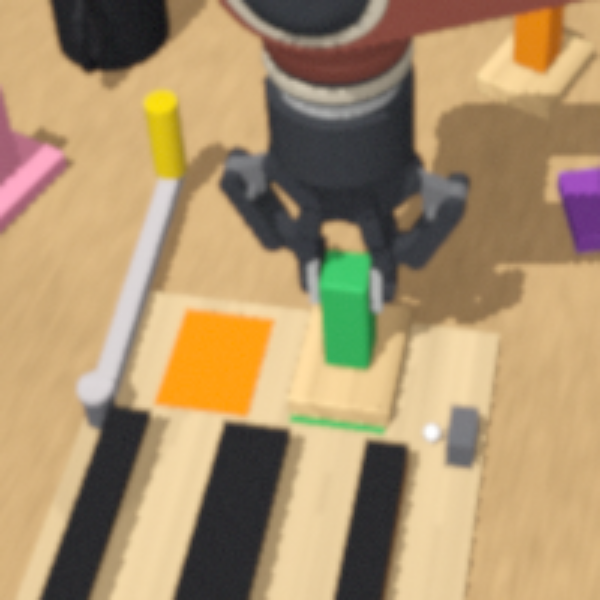

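Call:
{"fn": "drive_tool", "kwargs": {
  "moves": [0,0,0,-0.002,0.02,0,1,0,0,0,-0.003,0.025,0,1,0,0,0,-0.0025,0.025,0,1,0,0,0,-0.0025,0.025,0,1,0,0,0,-0.0025,0.025,0,1]
}}

```text
t: 9.45
tool_pos: [0.5105, 0.241, 0.0499]
tool_rot: [2.113, 2.325, -0.001]
contact_force: [0.6, -0.1, -3.6]
opening: 0.0273
```

```bash
python3 -c "
from h import *
st();print(inrack(ctrl.get_obs()['tool_pos']).round(4))"
```

```text
t 9.45 pos [0.5105 0.241  0.0499] hx 95.5 zax [-0. -0. -1.] F [ 0.6 -0.1 -3.6] open 0.0273 q [ 0.31  0.06  1.88 -0.    1.2   0.21]
[0.0587 0.0397]
```

Call:
{"fn": "drive_tool", "kwargs": {
  "moves": [0,0,0,-0.003,0.025,0,1,0,0,0,-0.0025,0.025,0,1,0,0,0,-0.001,0.01,0,1,0,0,0,0,0.0,-0.001,1,0,0,0,0,0,-0.001,1]
}}

```text
t: 10.07
tool_pos: [0.5041, 0.3007, 0.0489]
tool_rot: [-2.112, -2.325, -0.0]
contact_force: [-3.3, -1.2, 5.5]
opening: 0.0274
```

Call:
{"fn": "drive_tool", "kwargs": {
  "moves": [0,0,0,0,0,0,0.7,0,0,0,0,0,0,0.5,0,0,0,0,0,0,0.4,0,0,0,0,0,0.0,0.4,0,0,0,0,0,0.02,0.4]
}}

```text
t: 10.7
tool_pos: [0.5021, 0.3004, 0.0666]
tool_rot: [-2.11, -2.325, 0.006]
contact_force: [-0.4, 0.4, -1.0]
opening: 0.0514
```

```bash
python3 -c "
from h import *
st();print(inrack(ctrl.get_obs()['tool_pos']).round(4));a=snap('side','side8.png')[:,:,::-1]
cv2.imwrite('pics/z8.png',cv2.resize(a[280:480,150:370],None,fx=3,fy=3))"
```

```text
t 10.70 pos [0.5021 0.3004 0.0666] hx 95.5 zax [-0.004 -0.002 -1.   ] F [-0.4  0.4 -1. ] open 0.0514 q [ 0.41  0.09  1.82 -0.    1.23  0.32]
[0.1186 0.042 ]
```

View pics/z8.png

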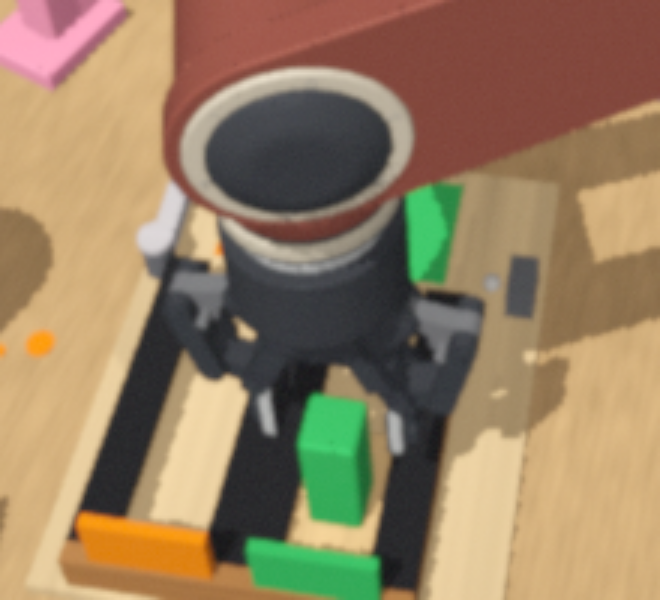

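Call:
{"fn": "drive_tool", "kwargs": {
  "moves": [0,0,0,0,0,0.06,0.2,0,0,0,0,-0.03,0.04,0,0,0,-4,-0.004,-0.055,0,0,0,0,-4,-0.004,-0.055,0,0,0,0,-4,-0.004,-0.055,0,0]
}}

```text
t: 11.38
tool_pos: [0.492, 0.1048, 0.1698]
tool_rot: [2.343, 2.09, 0.004]
contact_force: [0.2, 0.1, -0.2]
opening: 0.0852
```

Call:
{"fn": "drive_tool", "kwargs": {
  "moves": [0,0,-4,-0.004,-0.055,0,0,0,0,-4,-0.004,-0.055,0,0,0,0,-2,-0.004,-0.055,0,0,0,0,0,-0.004,-0.04,0,0,0,0,0,-0.002,-0.02,0,0]
}}

```text
t: 12.0
tool_pos: [0.4739, -0.1211, 0.1696]
tool_rot: [2.517, 1.876, 0.002]
contact_force: [-0.1, 0.3, -0.2]
opening: 0.0855
```

```bash
python3 -c "
from h import *
st();print(inrack(ctrl.get_obs()['tool_pos']).round(4));snap('side','side9.png');snap('top','top9.png')"
```

```text
t 12.00 pos [ 0.4739 -0.1211  0.1696] hx 73.4 zax [ 0.002 -0.001 -1.   ] F [-0.1  0.3 -0.2] open 0.0855 q [-0.4  -0.26  1.97 -0.    1.43 -0.11]
[-0.2978  0.1127]
```

View pics/side9.png

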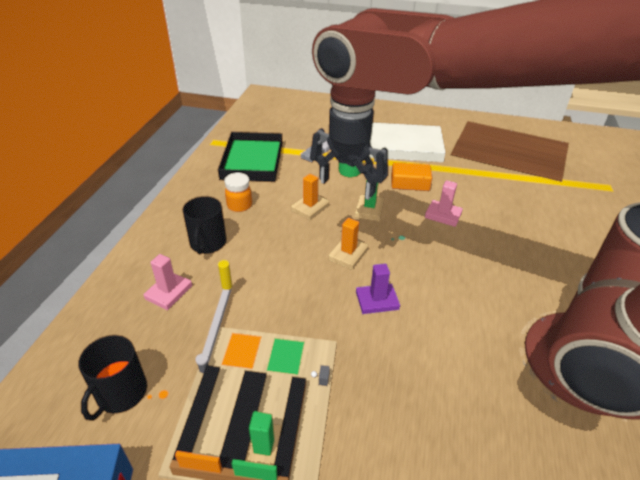

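View pics/top9.png

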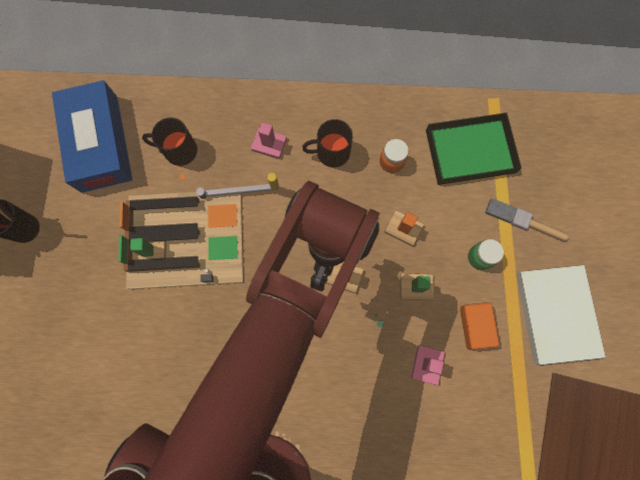

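Call:
{"fn": "drive_tool", "kwargs": {
  "moves": [0,0,-0.6,-0.007,-0.046,0,0,0,0,0,0,0,-0.04,0,0,0,0,0,0,-0.04,0,0,0,0,0,0,-0.03,0,0,0,0,0,0,-0.015,0]
}}

```text
t: 12.72
tool_pos: [0.4662, -0.1636, 0.0418]
tool_rot: [-2.524, -1.868, 0.001]
contact_force: [-0.6, -0.4, 0.1]
opening: 0.0856
```

```bash
python3 -c "
from h import *
st()
c=cv2.imread('pics/side9.png');a=snap('side','side10.png')[:,:,::-1]
cv2.imwrite('pics/z10.png',cv2.resize(a[130:280,280:420],None,fx=4,fy=4))"
```

```text
t 12.72 pos [ 0.4662 -0.1636  0.0418] hx 73.0 zax [-0.001  0.001 -1.   ] F [-0.6 -0.4  0.1] open 0.0856 q [-0.49 -0.09  2.05  0.    1.19 -0.19]
```

View pics/z10.png

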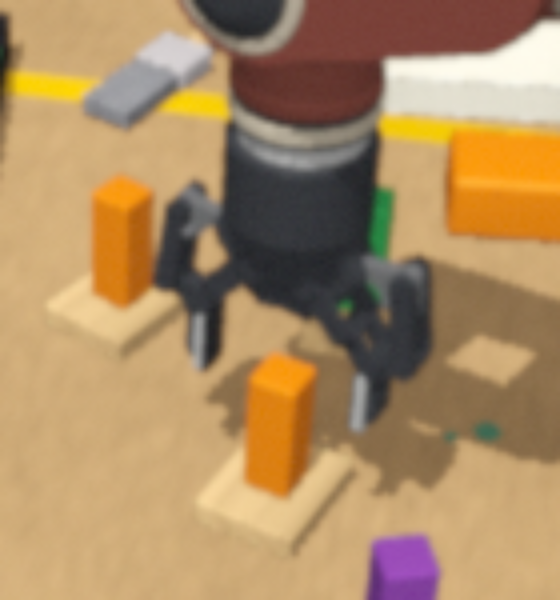

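Bracketed: fingers straddle the orange handle at about (350,235). Trim 3 mm in y and close.

Call:
{"fn": "drive_tool", "kwargs": {
  "moves": [0,0,0,0.001,-0.003,0,0.4,0,0,0,0,0,0,0.8,0,0,0,0,0,0,1,0,0,0,0,0,0,1,0,0,0,0,0,0,1]
}}

```text
t: 13.4
tool_pos: [0.4681, -0.1682, 0.0442]
tool_rot: [2.526, 1.867, 0.0]
contact_force: [-3.0, 1.3, 6.0]
opening: 0.027
```

```bash
python3 -c "
from h import *
st();a=snap('side','side11.png')[:,:,::-1]
cv2.imwrite('pics/z11.png',cv2.resize(a[130:280,280:420],None,fx=4,fy=4))
print(rk(-.06,-.04))"
```

```text
t 13.40 pos [ 0.4681 -0.1682  0.0442] hx 72.9 zax [ 0.001 -0.001 -1.   ] F [-3.   1.3  6. ] open 0.0270 q [-0.49 -0.09  2.04 -0.    1.19 -0.2 ]
[0.60175861 0.13094941]
```

View pics/z11.png

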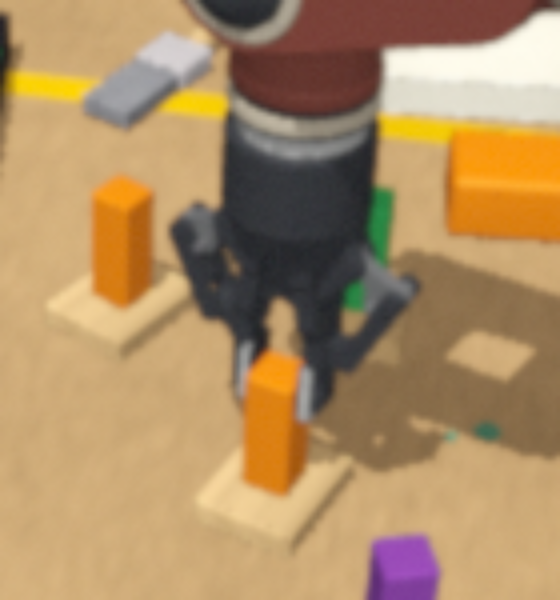

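Call:
{"fn": "drive_tool", "kwargs": {
  "moves": [0,0,0,0,0,0.02,1,0,0,3,0.015,0.05,0,1,0,0,4,0.02,0.05,0,1,0,0,4,0.02,0.05,0,1,0,0,4,0.02,0.05,0,1]
}}

```text
t: 14.08
tool_pos: [0.5424, 0.0339, 0.062]
tool_rot: [-2.258, -2.183, 0.001]
contact_force: [0.5, -0.6, -3.8]
opening: 0.0271
```

```bash
python3 -c "
from h import *
st()"
```

```text
t 14.07 pos [0.5424 0.0339 0.062 ] hx 88.1 zax [-0.001  0.    -1.   ] F [ 0.5 -0.6 -3.8] open 0.0271 q [-0.07 -0.    1.93 -0.    1.22 -0.04]
```

Call:
{"fn": "drive_tool", "kwargs": {
  "moves": [0,0,4,0.025,0.035,0,1,0,0,3.6,0.025,0.035,0,1,0,0,0,0.009,0.022,0,1,0,0,0,0,0.004,-0.006,1,0,0,0,0,0,-0.004,1]
}}

```text
t: 14.7
tool_pos: [0.6006, 0.1273, 0.0525]
tool_rot: [-2.111, -2.326, 0.004]
contact_force: [-5.0, -3.2, 8.9]
opening: 0.0276
```

```bash
python3 -c "
from h import *
st();print(inrack(ctrl.get_obs()['tool_pos']).round(4));a=snap('side','side12.png')[:,:,::-1]
cv2.imwrite('pics/z12.png',cv2.resize(a[230:430,170:370],None,fx=3,fy=3))"
```

```text
t 14.70 pos [0.6006 0.1273 0.0525] hx 95.5 zax [-0.002 -0.002 -1.   ] F [-5.  -3.2  8.9] open 0.0276 q [ 0.09  0.17  1.76 -0.    1.21 -0.01]
[-0.0635 -0.0385]
```

View pics/z12.png

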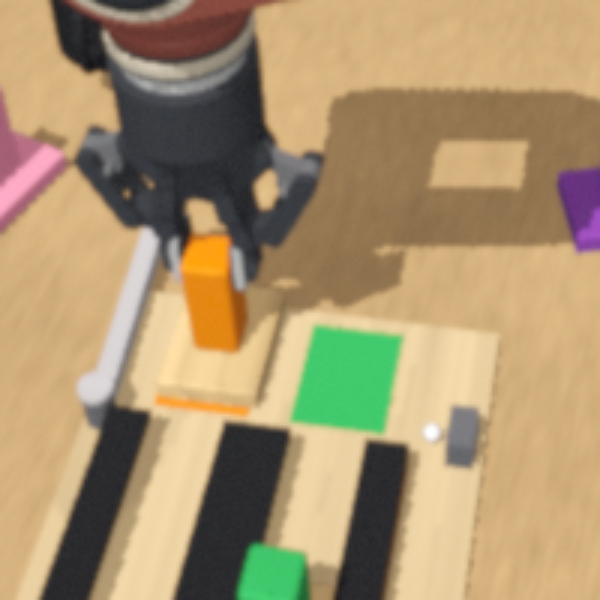

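Call:
{"fn": "drive_tool", "kwargs": {
  "moves": [0,0,0,0,0.01,0.0015,1,0,0,0,-0.002,0.025,0,1,0,0,0,-0.0025,0.025,0,1,0,0,0,-0.0025,0.025,0,1,0,0,0,-0.0025,0.025,0,1]
}}

```text
t: 15.38
tool_pos: [0.5916, 0.2387, 0.054]
tool_rot: [-2.112, -2.325, 0.001]
contact_force: [0.2, -0.0, -3.2]
opening: 0.027
```

```bash
python3 -c "
from h import *
st();print(inrack(ctrl.get_obs()['tool_pos']).round(4))"
```

```text
t 15.38 pos [0.5916 0.2387 0.054 ] hx 95.5 zax [-0.001 -0.    -1.   ] F [ 0.2 -0.  -3.2] open 0.0270 q [0.27 0.22 1.7  0.   1.22 0.17]
[ 0.0482 -0.0407]
```

Call:
{"fn": "drive_tool", "kwargs": {
  "moves": [0,0,0,-0.0025,0.025,0,1,0,0,0,-0.0025,0.025,0,1,0,0,0,-0.002,0.02,0,1,0,0,0,0,0.0,-0.001,1,0,0,0,0,0,-0.001,1]
}}

```text
t: 16.0
tool_pos: [0.585, 0.308, 0.0527]
tool_rot: [-2.111, -2.326, 0.0]
contact_force: [-2.4, 0.4, 0.8]
opening: 0.0269
```

Call:
{"fn": "drive_tool", "kwargs": {
  "moves": [0,0,0,0,0,0,0.7,0,0,0,0,0,0,0.5,0,0,0,0,0,0,0.4,0,0,0,0,0,0.0,0.4,0,0,0,0,0,0.02,0.4]
}}

```text
t: 16.62
tool_pos: [0.5837, 0.3075, 0.0711]
tool_rot: [-2.11, -2.325, 0.006]
contact_force: [0.3, -0.6, -0.9]
opening: 0.0509
```

```bash
python3 -c "
from h import *
st();print(inrack(ctrl.get_obs()['tool_pos']).round(4));a=snap('side','side13.png')"
```

```text
t 16.62 pos [0.5837 0.3075 0.0711] hx 95.5 zax [-0.004 -0.002 -1.   ] F [ 0.3 -0.6 -0.9] open 0.0509 q [ 0.37  0.25  1.63 -0.    1.26  0.28]
[ 0.1175 -0.0399]
```

View pics/side13.png

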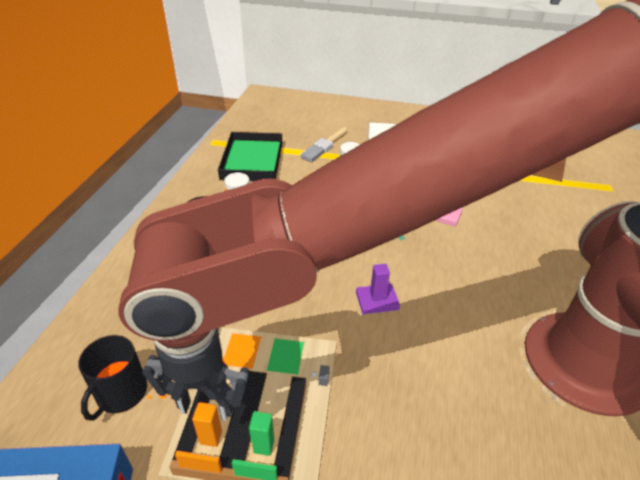

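Call:
{"fn": "drive_tool", "kwargs": {
  "moves": [0,0,0,0,0,0.06,0.2,0,0,0,0,-0.03,0.04,0,0,0,-4,0,-0.055,0,0,0,0,-4,0,-0.055,0,0,0,0,-4,0,-0.055,0,0]
}}

```text
t: 17.3
tool_pos: [0.5857, 0.1117, 0.1745]
tool_rot: [2.343, 2.089, 0.004]
contact_force: [0.0, -0.8, 0.5]
opening: 0.0852
```

Call:
{"fn": "drive_tool", "kwargs": {
  "moves": [0,0,-4,0,-0.055,0,0,0,0,-4,0,-0.055,0,0,0,0,-4,0,-0.055,0,0,0,0,-4,0,-0.055,0,0,0,0,-2,0,-0.04,0,0]
}}

```text
t: 17.92
tool_pos: [0.5855, -0.1493, 0.1743]
tool_rot: [2.642, 1.696, 0.002]
contact_force: [0.3, 0.4, 0.0]
opening: 0.0856
```

```bash
python3 -c "
from h import *
st();snap('side','side14.png');snap('top','top14.png')"
```

```text
t 17.93 pos [ 0.5855 -0.1493  0.1743] hx 65.4 zax [ 0.003 -0.001 -1.   ] F [0.3 0.4 0. ] open 0.0856 q [-0.37  0.03  1.7  -0.    1.41  0.06]
```

View pics/side14.png

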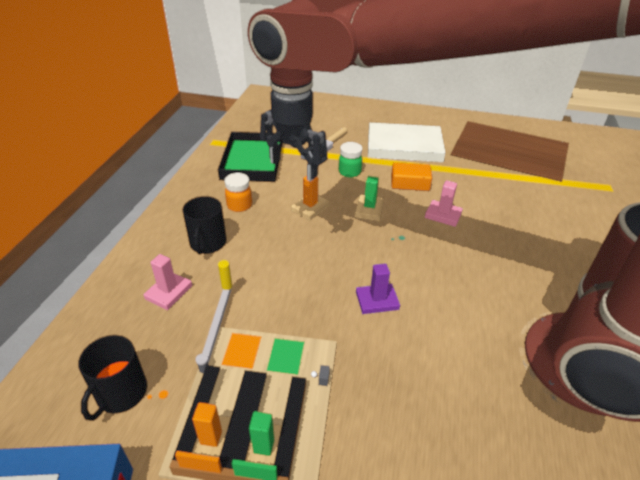

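View pics/top14.png

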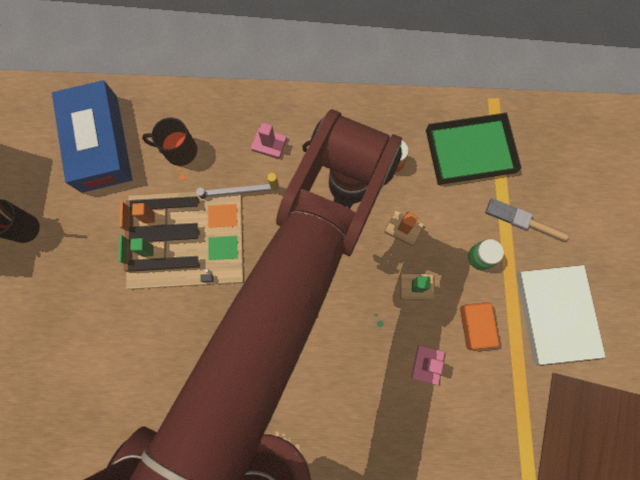

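Call:
{"fn": "drive_tool", "kwargs": {
  "moves": [0,0,-0.3,0.003,-0.055,0,0,0,0,0,0,-0.055,0,0,0,0,0,0,-0.045,0,0,0,0,0,0,0,0,0,0,0,0,0,0,-0.03,0]
}}

```text
t: 18.65
tool_pos: [0.5907, -0.3024, 0.1466]
tool_rot: [2.64, 1.69, 0.006]
contact_force: [0.5, -0.3, -0.7]
opening: 0.0852
```

```bash
python3 -c "
from h import *
st()"
```

```text
t 18.65 pos [ 0.5907 -0.3024  0.1466] hx 65.3 zax [ 0.007 -0.004 -1.   ] F [ 0.5 -0.3 -0.7] open 0.0852 q [-0.59  0.18  1.58  0.    1.37 -0.15]
```

Call:
{"fn": "drive_tool", "kwargs": {
  "moves": [0,0,-0.2,-0.002,-0.003,-0.02,0,0,0,0,0,0,-0.035,0,0,0,0,0,0,-0.03,0,0,0,0,0,0,-0.015,0,0,0,0,0,0,-0.003,0]
}}

```text
t: 19.27
tool_pos: [0.5858, -0.3039, 0.0385]
tool_rot: [-2.647, -1.689, 0.001]
contact_force: [-0.3, -0.8, -0.8]
opening: 0.0853
```

```bash
python3 -c "
from h import *
st();a=snap('side','side15.png')[:,:,::-1]
cv2.imwrite('pics/z15.png',cv2.resize(a[90:240,240:380],None,fx=4,fy=4))"
```

```text
t 19.27 pos [ 0.5858 -0.3039  0.0385] hx 65.1 zax [-0.001  0.001 -1.   ] F [-0.3 -0.8 -0.8] open 0.0853 q [-0.59  0.29  1.65  0.    1.21 -0.16]
```

View pics/z15.png

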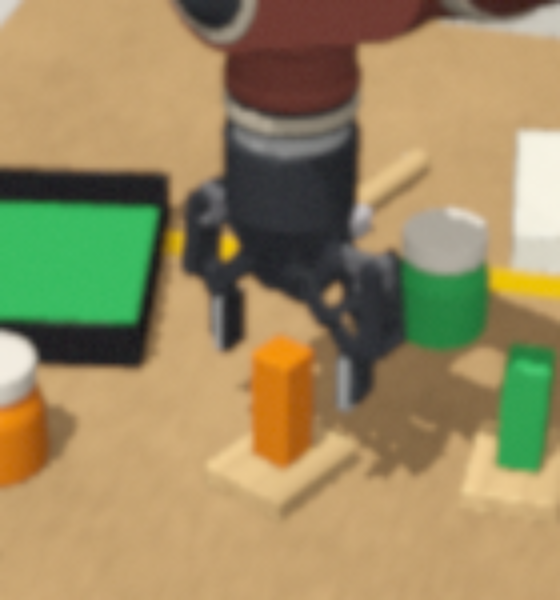

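Call:
{"fn": "drive_tool", "kwargs": {
  "moves": [0,0,0,0.003,-0.002,0.001,0.4,0,0,0,0,0,0,0.8,0,0,0,0,0,0,1,0,0,0,0,0,0,1,0,0,0,0,0,0,1]
}}

```text
t: 19.95
tool_pos: [0.5894, -0.3071, 0.0413]
tool_rot: [2.648, 1.689, 0.0]
contact_force: [-2.0, 0.7, 4.2]
opening: 0.0271
```

```bash
python3 -c "
from h import *
st();a=snap('side','side16.png')[:,:,::-1]
cv2.imwrite('pics/z16.png',cv2.resize(a[90:240,240:380],None,fx=4,fy=4))"
```

```text
t 19.95 pos [ 0.5894 -0.3071  0.0413] hx 65.0 zax [ 0. -0. -1.] F [-2.   0.7  4.2] open 0.0271 q [-0.59  0.29  1.64 -0.    1.21 -0.16]
```

View pics/z16.png

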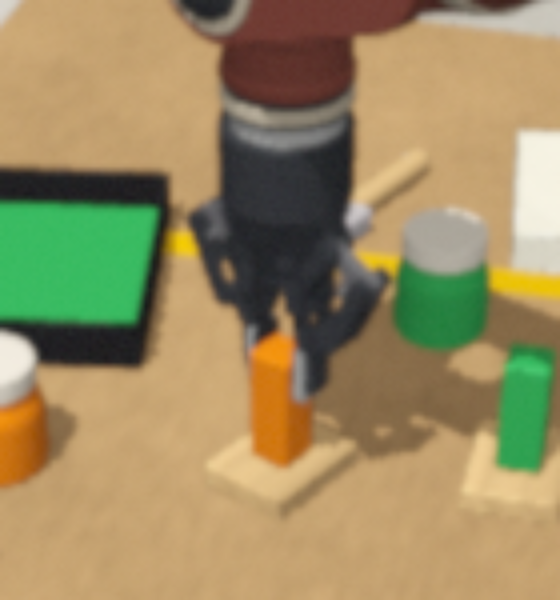

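Call:
{"fn": "drive_tool", "kwargs": {
  "moves": [0,0,0,0,0,0.02,1,0,0,3,0,0.04,0,1,0,0,4,-0.002,0.05,0,1,0,0,4,0,0.05,0,1,0,0,4,0,0.05,0,1]
}}

```text
t: 20.62
tool_pos: [0.5869, -0.1153, 0.0608]
tool_rot: [2.404, 2.022, 0.001]
contact_force: [0.7, -0.2, -2.8]
opening: 0.0274
```

Call:
{"fn": "drive_tool", "kwargs": {
  "moves": [0,0,3,0,0.04,0,1,0,0,4,0,0.05,0,1,0,0,4,0,0.05,0,1,0,0,3,0,0.03,0,1,0,0,0,0,0.01,0,1]
}}

```text
t: 21.25
tool_pos: [0.5868, 0.0649, 0.0607]
tool_rot: [-2.139, -2.3, 0.0]
contact_force: [-0.0, 0.5, -2.4]
opening: 0.027
```

```bash
python3 -c "
from h import *
st();a=snap('side','side17.png')"
```

```text
t 21.25 pos [0.5868 0.0649 0.0607] hx 94.2 zax [-0.  0. -1.] F [-0.   0.5 -2.4] open 0.0270 q [-0.02  0.11  1.81  0.    1.22 -0.09]
```

View pics/side17.png

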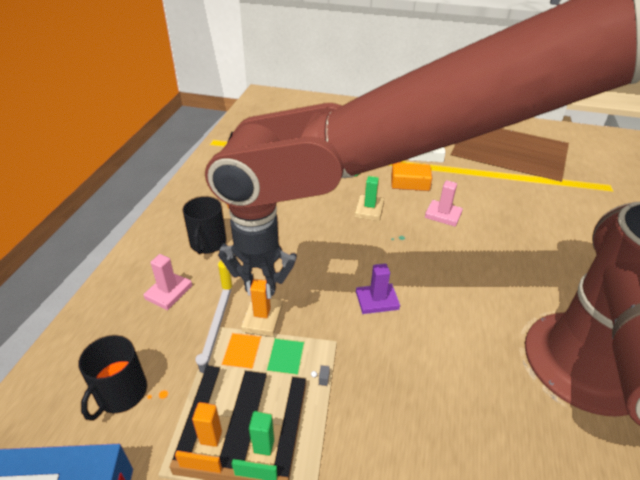

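Call:
{"fn": "drive_tool", "kwargs": {
  "moves": [0,0,1.5,0.008,0.025,0,1,0,0,0,0.007,0.025,0,1,0,0,0,0,0.013,0,1,0,0,0,0,0.003,-0.006,1,0,0,0,0,0,-0.0035,1]
}}

```text
t: 21.92
tool_pos: [0.6015, 0.1284, 0.0501]
tool_rot: [-2.112, -2.325, 0.002]
contact_force: [-0.8, -0.8, -3.0]
opening: 0.027
```

```bash
python3 -c "
from h import *
st();print(inrack(ctrl.get_obs()['tool_pos']).round(4));a=snap('side','side18.png')[:,:,::-1]
cv2.imwrite('pics/z18.png',cv2.resize(a[230:430,170:370],None,fx=3,fy=3))"
```

```text
t 21.93 pos [0.6015 0.1284 0.0501] hx 95.5 zax [-0.001 -0.001 -1.   ] F [-0.8 -0.8 -3. ] open 0.0270 q [ 0.09  0.18  1.76 -0.    1.21 -0.01]
[-0.0625 -0.0395]
```

View pics/z18.png

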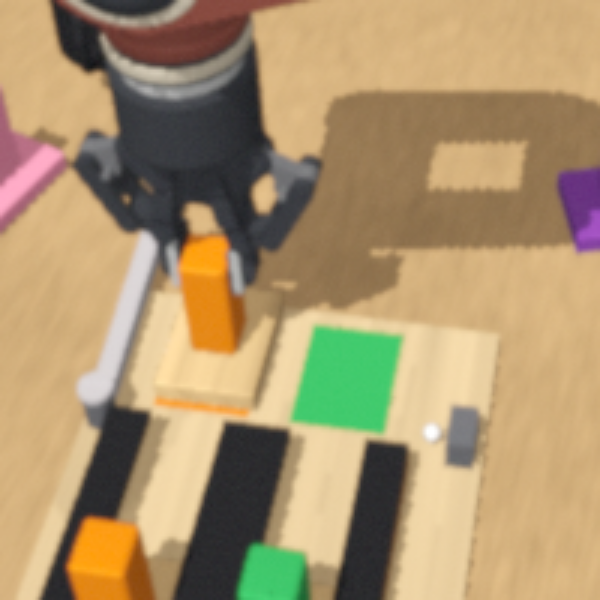

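Call:
{"fn": "drive_tool", "kwargs": {
  "moves": [0,0,0,-0.0015,0.02,0,1,0,0,0,-0.0025,0.025,0,1,0,0,0,-0.0025,0.025,0,1,0,0,0,-0.002,0.02,0,1,0,0,0,-0.0005,0.007,0,1]
}}

```text
t: 22.6
tool_pos: [0.5929, 0.2274, 0.051]
tool_rot: [2.11, 2.328, -0.0]
contact_force: [0.1, 0.7, -2.7]
opening: 0.0268
```

```bash
python3 -c "
from h import *
st();print(inrack(ctrl.get_obs()['tool_pos']).round(4))"
```

```text
t 22.60 pos [0.5929 0.2274 0.051 ] hx 95.6 zax [-0. -0. -1.] F [ 0.1  0.7 -2.7] open 0.0268 q [ 0.25  0.22  1.71 -0.    1.22  0.15]
[ 0.0369 -0.0409]
```

Call:
{"fn": "drive_tool", "kwargs": {
  "moves": [0,0,0,-0.0008,0.008,0,1,0,0,0,0,0,-0.001,1,0,0,0,0,0,-0.001,1,0,0,0,0,0.0,0,1,0,0,0,0,0,0,1]
}}

```text
t: 23.22
tool_pos: [0.5925, 0.2339, 0.0494]
tool_rot: [2.112, 2.326, 0.0]
contact_force: [-0.8, 0.0, 1.5]
opening: 0.0274
```

```bash
python3 -c "
from h import *
st();print(inrack(ctrl.get_obs()['tool_pos']).round(4));a=snap('side','side19.png')[:,:,::-1]
cv2.imwrite('pics/z19.png',cv2.resize(a[260:460,150:350],None,fx=3,fy=3))"
```

```text
t 23.23 pos [0.5925 0.2339 0.0494] hx 95.5 zax [ 0.  0. -1.] F [-0.8  0.   1.5] open 0.0274 q [ 0.26  0.22  1.7  -0.    1.21  0.16]
[ 0.0434 -0.0412]
```

View pics/z19.png

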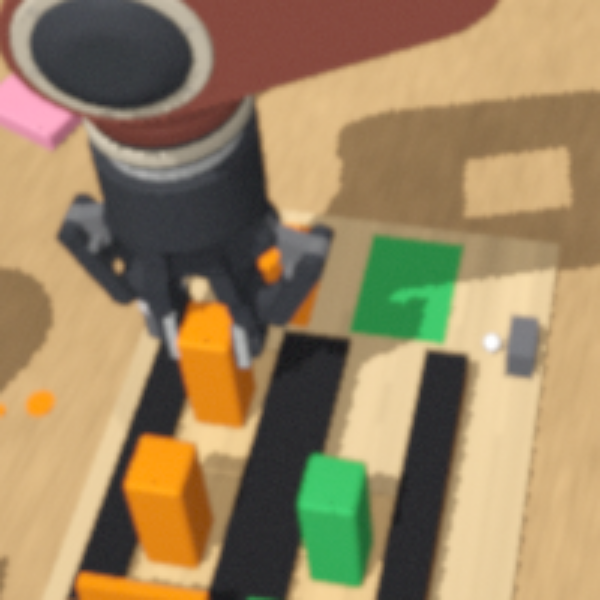

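Call:
{"fn": "drive_tool", "kwargs": {
  "moves": [0,0,0,0,0,0,0.7,0,0,0,0,0,0,0.5,0,0,0,0,0,0,0.4,0,0,0,0,0,0.02,0.4,0,0,0,0,0,0.05,0.4]
}}

```text
t: 23.9
tool_pos: [0.5904, 0.2337, 0.1175]
tool_rot: [-2.109, -2.324, 0.008]
contact_force: [0.5, 0.6, -0.6]
opening: 0.0511
```

Call:
{"fn": "drive_tool", "kwargs": {
  "moves": [0,0,0,0,0,0.05,0.4,0,0,-1,-0.014,-0.055,0.01,0,0,0,-1,-0.014,-0.055,0,0,0,0,-1,-0.014,-0.055,0,0,0,0,-1,-0.014,-0.055,0,0]
}}

```text
t: 24.52
tool_pos: [0.5363, 0.0126, 0.181]
tool_rot: [2.19, 2.249, 0.003]
contact_force: [1.2, -0.2, -0.1]
opening: 0.0851
```

Call:
{"fn": "drive_tool", "kwargs": {
  "moves": [0,0,0,-0.014,-0.055,0,0,0,0,0,-0.014,-0.055,0,0,0,0,0,-0.014,-0.055,0,0,0,0,0,-0.01,-0.03,0,0,0,0,0,0,0,0,0]
}}

```text
t: 25.15
tool_pos: [0.4843, -0.1827, 0.1807]
tool_rot: [2.194, 2.246, 0.001]
contact_force: [0.5, -1.0, -0.3]
opening: 0.0853
```

```bash
python3 -c "
from h import *
st();snap('side','side20.png');snap('top','top20.png')"
```

```text
t 25.15 pos [ 0.4843 -0.1827  0.1807] hx 91.3 zax [ 0.002 -0.001 -1.   ] F [ 0.5 -1.  -0.3] open 0.0853 q [-0.5  -0.19  1.89 -0.    1.44 -0.53]
```

View pics/side20.png

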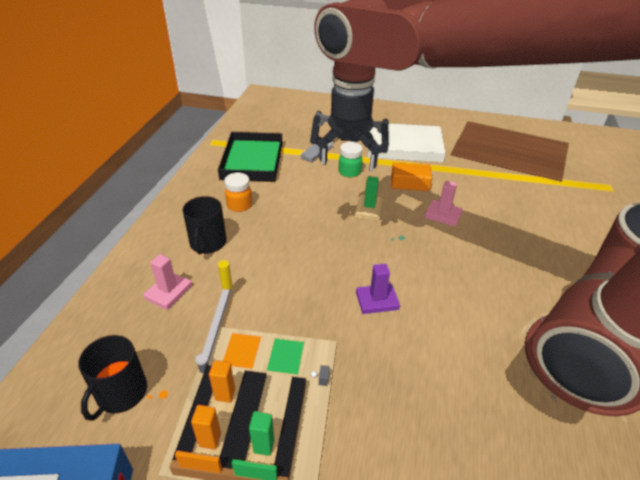

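View pics/top20.png

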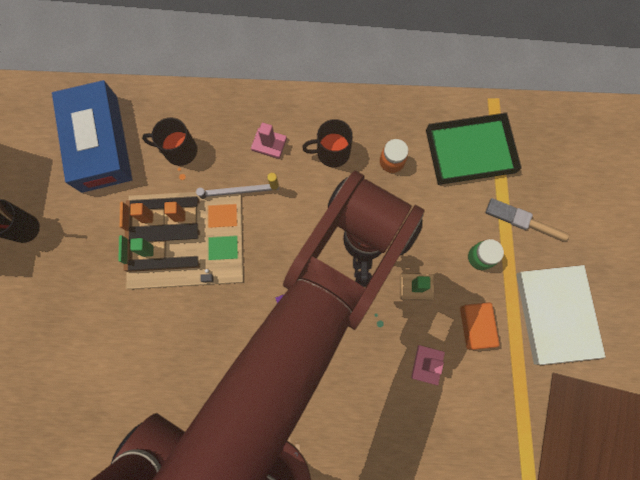

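Call:
{"fn": "drive_tool", "kwargs": {
  "moves": [0,0,-0.4,-0.012,-0.05,0,0,0,0,0,-0.012,-0.052,0,0,0,0,0,-0.011,-0.052,0,0,0,0,0,0,0,0,0,0,0,0,0,0,-0.03,0]
}}

```text
t: 25.88
tool_pos: [0.4518, -0.3352, 0.152]
tool_rot: [2.194, 2.24, 0.001]
contact_force: [0.1, -0.3, -0.1]
opening: 0.0855
```

```bash
python3 -c "
from h import *
st()"
```

```text
t 25.88 pos [ 0.4518 -0.3352  0.152 ] hx 91.2 zax [ 0.005 -0.004 -1.   ] F [ 0.1 -0.3 -0.1] open 0.0855 q [-0.77 -0.06  1.82  0.    1.37 -0.79]
```

Call:
{"fn": "drive_tool", "kwargs": {
  "moves": [0,0,-0.3,-0.001,-0.001,-0.025,0,0,0,0,0,0,-0.035,0,0,0,0,0,0,-0.03,0,0,0,0,0,0,-0.015,0,0,0,0,0,0,-0.003,0]
}}

```text
t: 26.5
tool_pos: [0.4486, -0.3344, 0.0404]
tool_rot: [-2.202, -2.238, -0.0]
contact_force: [-0.5, -0.5, -0.1]
opening: 0.0857
```

```bash
python3 -c "
from h import *
st();a=snap('side','side21.png')[:,:,::-1]
cv2.imwrite('pics/z21.png',cv2.resize(a[90:240,300:440],None,fx=4,fy=4))"
```

```text
t 26.50 pos [ 0.4486 -0.3344  0.0404] hx 90.9 zax [-0.001  0.001 -1.   ] F [-0.5 -0.5 -0.1] open 0.0857 q [-0.77  0.07  1.9   0.    1.18 -0.79]
```

View pics/z21.png

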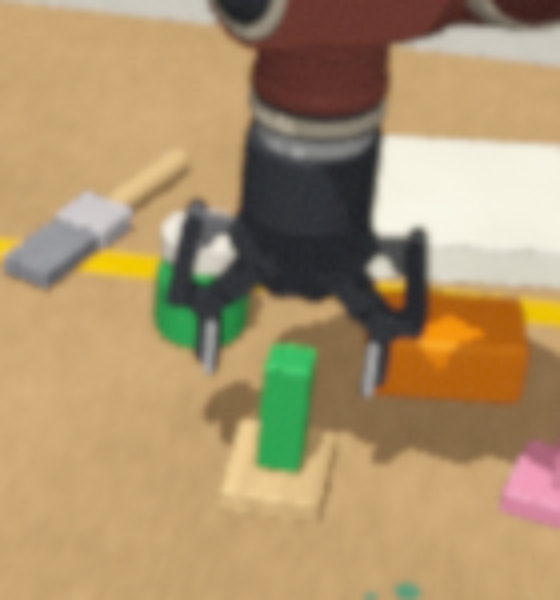

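Call:
{"fn": "drive_tool", "kwargs": {
  "moves": [0,0,0,0.001,-0.002,0,0.4,0,0,0,0,0,0,0.8,0,0,0,0,0,0,1,0,0,0,0,0,0,1,0,0,0,0,0,0,1]
}}

```text
t: 27.18
tool_pos: [0.4495, -0.3383, 0.0418]
tool_rot: [2.204, 2.237, -0.001]
contact_force: [-1.1, 0.0, 5.3]
opening: 0.0275
```

```bash
python3 -c "
from h import *
st();a=snap('side','side22.png')[:,:,::-1]
cv2.imwrite('pics/z22.png',cv2.resize(a[90:240,300:440],None,fx=4,fy=4))"
```

```text
t 27.18 pos [ 0.4495 -0.3383  0.0418] hx 90.8 zax [ 0.    -0.001 -1.   ] F [-1.1  0.   5.3] open 0.0275 q [-0.78  0.07  1.89 -0.    1.18 -0.79]
```

View pics/z22.png

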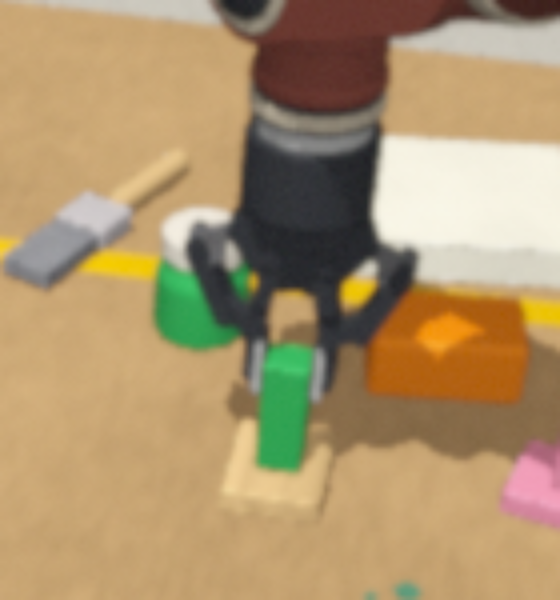

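Call:
{"fn": "drive_tool", "kwargs": {
  "moves": [0,0,0,0,0,0.02,1,0,0,1,0.015,0.03,0,1,0,0,1,0.015,0.05,0,1,0,0,1,0.015,0.05,0,1,0,0,1,0.01,0.05,0,1]
}}

```text
t: 27.85
tool_pos: [0.5048, -0.1561, 0.0615]
tool_rot: [2.125, 2.313, 0.001]
contact_force: [0.6, 0.1, -2.8]
opening: 0.0273
```

Call:
{"fn": "drive_tool", "kwargs": {
  "moves": [0,0,0.8,0.006,0.05,0,1,0,0,0,0.006,0.05,0,1,0,0,0,0,0.05,0,1,0,0,0,0,0.03,0,1,0,0,0,0,0.01,0,1]
}}

```text
t: 28.48
tool_pos: [0.5159, 0.0339, 0.0611]
tool_rot: [-2.106, -2.33, -0.0]
contact_force: [0.9, -1.2, -1.9]
opening: 0.0274
```

```bash
python3 -c "
from h import *
st();a=snap('side','side23.png')"
```

```text
t 28.48 pos [0.5159 0.0339 0.0611] hx 95.8 zax [-0.  0. -1.] F [ 0.9 -1.2 -1.9] open 0.0274 q [-0.08 -0.06  1.99  0.    1.22 -0.18]
```

View pics/side23.png

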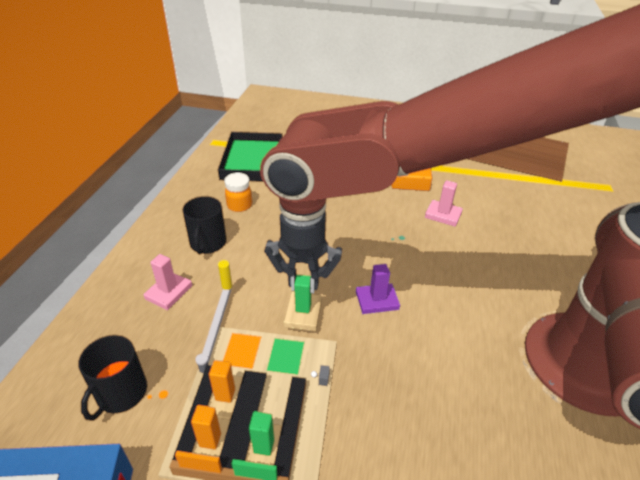

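Call:
{"fn": "drive_tool", "kwargs": {
  "moves": [0,0,0,0.003,0.035,0,1,0,0,0,0.003,0.035,0,1,0,0,0,0,0.017,0,1,0,0,0,0,0.003,-0.006,1,0,0,0,0,0,-0.0035,1]
}}

```text
t: 29.15
tool_pos: [0.522, 0.1213, 0.0507]
tool_rot: [-2.11, -2.327, 0.002]
contact_force: [-0.8, 0.2, -2.5]
opening: 0.0273
```

```bash
python3 -c "
from h import *
st();print(inrack(ctrl.get_obs()['tool_pos']).round(4));a=snap('side','side24.png')[:,:,::-1]
cv2.imwrite('pics/z24.png',cv2.resize(a[230:430,170:370],None,fx=3,fy=3))"
```

```text
t 29.15 pos [0.522  0.1213 0.0507] hx 95.6 zax [-0.001 -0.001 -1.   ] F [-0.8  0.2 -2.5] open 0.0273 q [ 0.09 -0.    1.95 -0.    1.2  -0.01]
[-0.0616  0.0404]
```

View pics/z24.png

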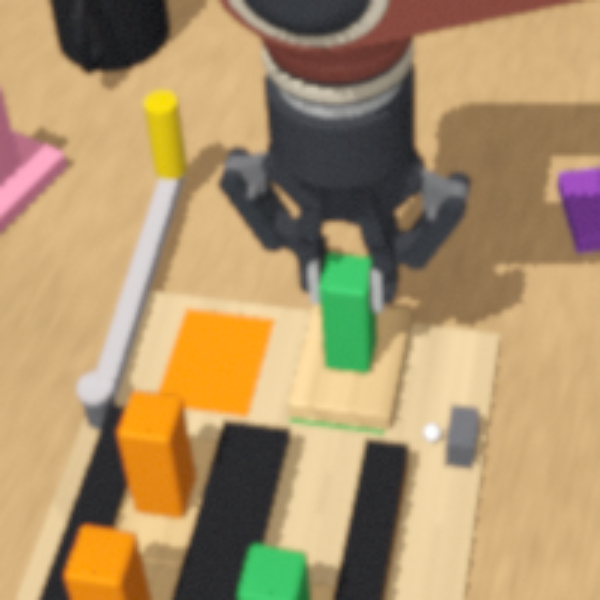

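Call:
{"fn": "drive_tool", "kwargs": {
  "moves": [0,0,0,-0.002,0.02,0,1,0,0,0,-0.0025,0.025,0,1,0,0,0,-0.0025,0.025,0,1,0,0,0,-0.002,0.02,0,1,0,0,0,-0.0005,0.007,0,1]
}}

```text
t: 29.82
tool_pos: [0.5128, 0.2195, 0.0514]
tool_rot: [2.109, 2.329, -0.001]
contact_force: [0.3, -0.7, -2.9]
opening: 0.0273
```

```bash
python3 -c "
from h import *
st();print(inrack(ctrl.get_obs()['tool_pos']).round(4))"
```

```text
t 29.82 pos [0.5128 0.2195 0.0514] hx 95.7 zax [-0. -0. -1.] F [ 0.3 -0.7 -2.9] open 0.0273 q [ 0.27  0.05  1.9  -0.    1.2   0.17]
[0.0371 0.0396]
```

Call:
{"fn": "drive_tool", "kwargs": {
  "moves": [0,0,0,-0.0006,0.006,0,1,0,0,0,0,0,-0.001,1,0,0,0,0,0,-0.001,1,0,0,0,0,0.0,0,1,0,0,0,0,0,0,1]
}}

```text
t: 30.45
tool_pos: [0.5124, 0.2248, 0.0499]
tool_rot: [2.11, 2.328, -0.0]
contact_force: [-1.2, -2.2, 2.5]
opening: 0.0275
```

Call:
{"fn": "drive_tool", "kwargs": {
  "moves": [0,0,0,0,0,0,0.7,0,0,0,0,0,0,0.5,0,0,0,0,0,0,0.4,0,0,0,0,0,0.02,0.4,0,0,0,0,0,0.05,0.4]
}}

```text
t: 31.08
tool_pos: [0.5103, 0.2247, 0.1184]
tool_rot: [-2.107, -2.326, 0.007]
contact_force: [0.5, 0.4, 1.2]
opening: 0.0512
```

Call:
{"fn": "drive_tool", "kwargs": {
  "moves": [0,0,0,0,0,0.05,0.6,0,0,-2,0.01,-0.05,0.01,1,0,0,-2,0.01,-0.055,0,1,0,0,-2,0.01,-0.055,0,1,0,0,-2,0.01,-0.055,0,1]
}}

```text
t: 31.7
tool_pos: [0.553, 0.0085, 0.1816]
tool_rot: [2.266, 2.173, 0.003]
contact_force: [0.8, -0.1, 1.2]
opening: -0.0001
```

Call:
{"fn": "drive_tool", "kwargs": {
  "moves": [0,0,0,0,-0.05,0,1,0,0,0,0,-0.05,0,1,0,0,0,0,-0.04,0,1,0,0,0,0,0,0,1,0,0,0,0,0,0,1]
}}

```text
t: 32.33
tool_pos: [0.5526, -0.1295, 0.1805]
tool_rot: [2.266, 2.175, 0.002]
contact_force: [-0.5, 0.2, 0.9]
opening: -0.0001
```

```bash
python3 -c "
from h import *
st();a=snap('side','side25.png')[:,:,::-1];b=snap('top','top25.png')[:,:,::-1]
cv2.imwrite('pics/z25.png',np.hstack([cv2.resize(a[300:480,140:360],(440,360)),cv2.resize(b[170:300,110:230],(332,360))]))"
```

```text
t 32.33 pos [ 0.5526 -0.1295  0.1805] hx 87.6 zax [ 0.001  0.    -1.   ] F [-0.5  0.2  0.9] open -0.0001 q [-0.36 -0.07  1.78  0.    1.43 -0.32]
```

View pics/z25.png

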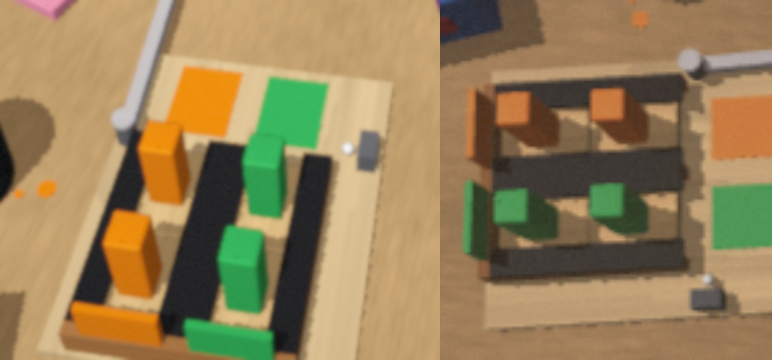

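View pics/top25.png

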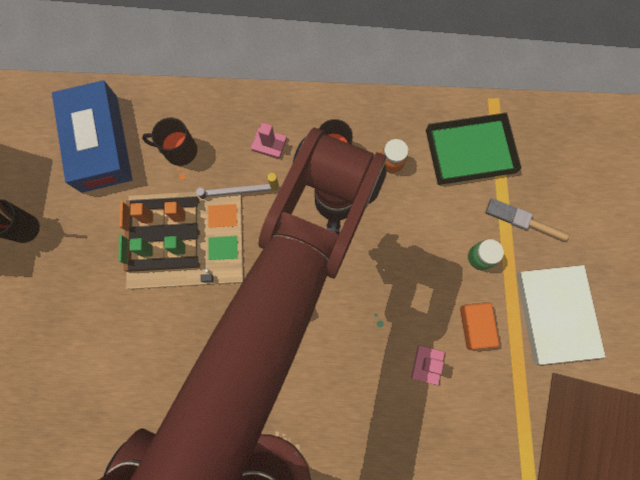

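```bash
python3 -c "
from h import *
for x,y in ((514,107),(608,105),(511,206),(606,202)):
    print(inrack(onz('top',(110+(x-440)/2.767,170+y/2.767),.1)).round(4))
k=onz('top',(272,177.5),.09); print('knob',k, inrack(k)); v=inrack(k)-[-.008,-.095]; print(np.linalg.norm(v),np.arctan2(-v[0],v[1]))
for th in (1.6,1.4,1.2,1.0,.8,.6,.4,.2,.1,0,-.0):
    k=rk(-.008-.178*np.sin(th),-.095+.178*np.cos(th)); print(th,k.round(4), 'motion heading', np.degrees(th)+180+95.8-180)
"
```

```text
[ 0.1207 -0.0421]
[ 0.0444 -0.0394]
[0.1209 0.0403]
[0.045  0.0414]
knob [0.67646294 0.0130144  0.09      ] [-0.18488061 -0.10240383]
0.17703550032997217 1.612629673126394
1.6 [0.6744 0.0118] motion heading 187.47324722093174
1.4 [0.6388 0.0107] motion heading 176.01409131831525
1.2 [0.6038 0.0167] motion heading 164.55493541569876
1.0 [0.5707 0.0295] motion heading 153.09577951308233
0.8 [0.5407 0.0487] motion heading 141.63662361046585
0.6 [0.5152 0.0734] motion heading 130.17746770784942
0.4 [0.4951 0.1027] motion heading 118.71831180523293
0.2 [0.4812 0.1354] motion heading 107.25915590261644
0.1 [0.4768 0.1527] motion heading 101.52957795130823
0 [0.4741 0.1703] motion heading 95.80000000000001
-0.0 [0.4741 0.1703] motion heading 95.80000000000001
```

Call:
{"fn": "drive_tool", "kwargs": {
  "moves": [0,0,3,0.05,0.045,0,1,0,0,3,0.05,0.045,0,1,0,0,2,0.05,0.045,0,1,0,0,0,0.02,0.013,0,1,0,0,0,0,0,0,1]
}}

```text
t: 33.05
tool_pos: [0.7121, 0.0113, 0.1791]
tool_rot: [-2.105, -2.332, 0.001]
contact_force: [-0.5, -0.8, 0.1]
opening: -0.0
```

```bash
python3 -c "
from h import *
st()"
```

```text
t 33.05 pos [0.7121 0.0113 0.1791] hx 95.9 zax [-0.001  0.    -1.   ] F [-0.5 -0.8  0.1] open -0.0000 q [-0.09  0.27  1.42  0.    1.45 -0.19]
```

Call:
{"fn": "drive_tool", "kwargs": {
  "moves": [0,0,0,0.01,0.004,0,1,0,0,0,0,0,-0.035,1,0,0,0,0,0,-0.035,1,0,0,0,0,0,-0.035,1,0,0,0,0,0,-0.022,1]
}}

```text
t: 33.67
tool_pos: [0.7203, 0.012, 0.0505]
tool_rot: [-2.109, -2.326, 0.002]
contact_force: [0.5, -0.2, 0.5]
opening: 0.0001
```

```bash
python3 -c "
from h import *
st();snap('side','side26.png')
for th in np.arange(1.6,-.01,-.1):
    T=th+np.radians(95.8); print(round(th,2),(rk(-.008-.178*np.sin(th),-.095+.178*np.cos(th))-.0255*np.array([np.cos(T),np.sin(T)])).round(4), 'hx',np.degrees(T).round(0)-90)
"
```

```text
t 33.67 pos [0.7203 0.012  0.0505] hx 95.6 zax [-0.002  0.    -1.   ] F [ 0.5 -0.2  0.5] open 0.0001 q [-0.09  0.4   1.48 -0.    1.26 -0.18]
1.6 [0.6997 0.0151] hx 97.0
1.5 [0.6821 0.0111] hx 92.0
1.4 [0.6643 0.0089] hx 86.0
1.3 [0.6463 0.0085] hx 80.0
1.2 [0.6284 0.0099] hx 75.0
1.1 [0.6107 0.013 ] hx 69.0
1.0 [0.5934 0.018 ] hx 63.0
0.9 [0.5767 0.0246] hx 57.0
0.8 [0.5607 0.0328] hx 52.0
0.7 [0.5457 0.0427] hx 46.0
0.6 [0.5317 0.0539] hx 40.0
0.5 [0.5189 0.0665] hx 34.0
0.4 [0.5074 0.0803] hx 29.0
0.3 [0.4973 0.0952] hx 23.0
0.2 [0.4888 0.1111] hx 17.0
0.1 [0.4819 0.1277] hx 12.0
-0.0 [0.4767 0.1449] hx 6.0
```

View pics/side26.png

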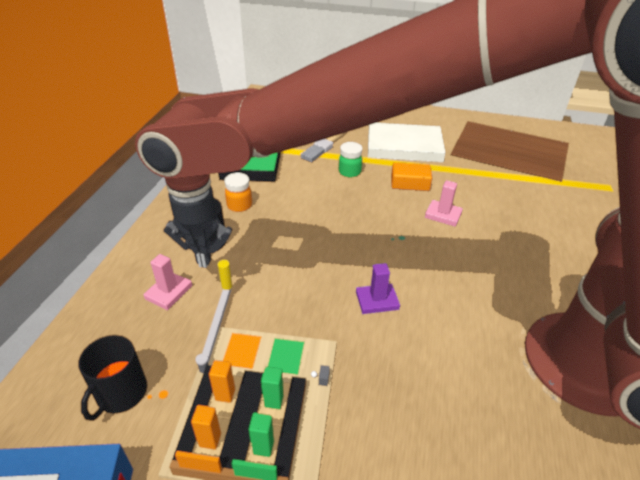

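Call:
{"fn": "drive_tool", "kwargs": {
  "moves": [0,0,0,-0.02,0.001,0,1,0,0,-3,-0.018,-0.002,0,1,0,0,-6,-0.018,-0.002,0,1,0,0,-6,-0.018,0,0,1,0,0,-5,-0.018,0.001,0,1]
}}

```text
t: 34.35
tool_pos: [0.6301, 0.0101, 0.0542]
tool_rot: [2.484, 1.921, 0.003]
contact_force: [0.3, -0.0, 1.1]
opening: 0.0001
```

```bash
python3 -c "
from h import *
st()"
```

```text
t 34.35 pos [0.6301 0.0101 0.0542] hx 75.4 zax [ 0.003 -0.    -1.   ] F [ 0.3 -0.   1.1] open 0.0001 q [-0.1   0.2   1.72 -0.    1.22  0.15]
```

Call:
{"fn": "drive_tool", "kwargs": {
  "moves": [0,0,-6,-0.019,0.003,-0.002,1,0,0,-6,-0.0175,0.005,-0.002,1,0,0,-6,-0.0165,0.0065,0,1,0,0,-5.5,-0.016,0.008,0,1,0,0,-5.5,-0.015,0.01,0,1]
}}

```text
t: 34.98
tool_pos: [0.5461, 0.0429, 0.0502]
tool_rot: [2.886, 1.238, 0.004]
contact_force: [-0.6, -1.0, 0.0]
opening: -0.0001
```

```bash
python3 -c "
from h import *
st();snap('side','side27.png')"
```

```text
t 34.98 pos [0.5461 0.0429 0.0502] hx 46.4 zax [ 0.003 -0.    -1.   ] F [-0.6 -1.   0. ] open -0.0001 q [-0.06  0.02  1.92 -0.    1.19  0.7 ]
```

View pics/side27.png

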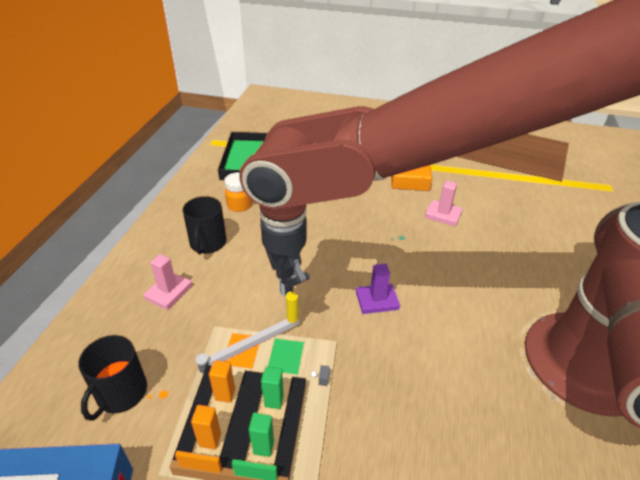

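Call:
{"fn": "drive_tool", "kwargs": {
  "moves": [0,0,-6,-0.014,0.0115,0,1,0,0,-6,-0.013,0.0125,0,1,0,0,-6,-0.0115,0.014,0,1,0,0,-5.5,-0.01,0.015,0,1,0,0,-5.5,-0.0085,0.016,0,1]
}}

```text
t: 35.65
tool_pos: [0.4894, 0.1122, 0.0498]
tool_rot: [3.105, 0.478, 0.004]
contact_force: [-0.4, 0.3, -0.5]
opening: 0.0001
```

```bash
python3 -c "
from h import *
st();snap('side','side28.png')"
```

```text
t 35.65 pos [0.4894 0.1122 0.0498] hx 17.5 zax [ 0.002 -0.    -1.   ] F [-0.4  0.3 -0.5] open 0.0001 q [ 0.08 -0.09  2.03 -0.    1.2   1.34]
```

View pics/side28.png

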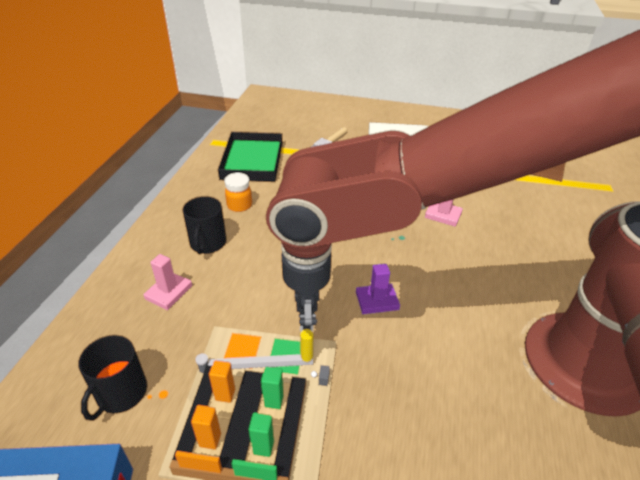

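Call:
{"fn": "drive_tool", "kwargs": {
  "moves": [0,0,-4,-0.006,0.012,0,1,0,0,-4,-0.004,0.01,0,1,0,0,-3,-0.002,0.006,0,1,0,0,0,-0.001,0.004,0,1,0,0,0,0,0,0,1]
}}

```text
t: 36.33
tool_pos: [0.4762, 0.1442, 0.049]
tool_rot: [-3.136, -0.184, -0.001]
contact_force: [0.4, -0.1, -0.5]
opening: 0.0001
```

```bash
python3 -c "
from h import *
st();a=snap('side','side29.png')[:,:,::-1]
cv2.imwrite('pics/z29.png',cv2.resize(a[280:480,150:370],None,fx=3,fy=3))"
```

```text
t 36.33 pos [0.4762 0.1442 0.049 ] hx 6.7 zax [ 0.001  0.001 -1.   ] F [ 0.4 -0.1 -0.5] open 0.0001 q [ 0.14 -0.1   2.04  0.    1.2   1.6 ]
```

View pics/z29.png

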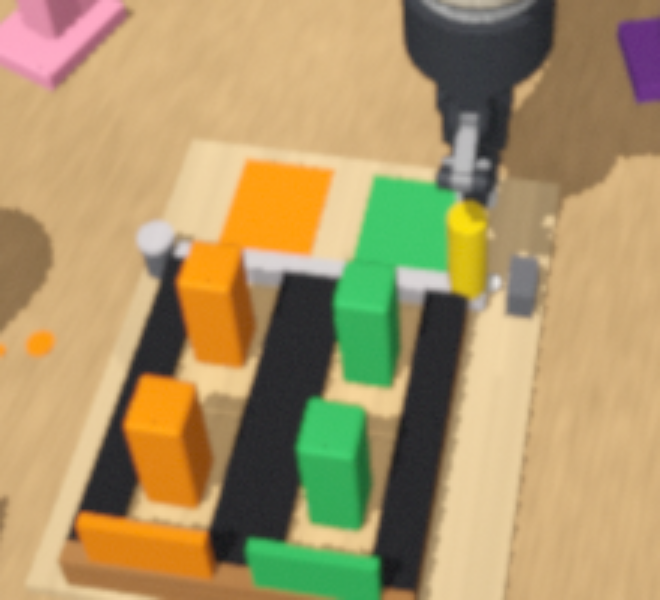

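Call:
{"fn": "drive_tool", "kwargs": {
  "moves": [0,0,0,0,0.003,0,1,0,0,0,0,0.003,0,1,0,0,0,0,0.002,0,1,0,0,0,0,0,0,1,0,0,0,0,0,0,1]
}}

```text
t: 37.0
tool_pos: [0.4756, 0.1488, 0.0485]
tool_rot: [3.129, 0.183, -0.002]
contact_force: [-1.4, -12.7, 3.2]
opening: 0.0
```

```bash
python3 -c "
from h import *
st();a=snap('side','side30.png')[:,:,::-1]
cv2.imwrite('pics/z30.png',cv2.resize(a[280:480,150:370],None,fx=3,fy=3))"
```

```text
t 37.00 pos [0.4756 0.1488 0.0485] hx 6.7 zax [-0.001 -0.008 -1.   ] F [ -1.4 -12.7   3.2] open 0.0000 q [ 0.16 -0.09  2.04 -0.01  1.2   1.61]
```

View pics/z30.png

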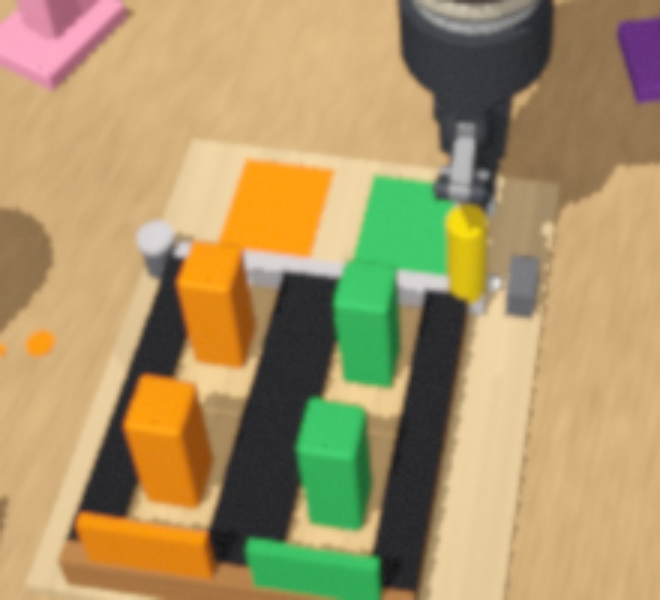

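Call:
{"fn": "drive_tool", "kwargs": {
  "moves": [0,0,0,0,0.002,0,1,0,0,0,0,0.001,0,1,0,0,0,0,0,0,1,0,0,0,0,0,0,1,0,0,0,0,0,0,1]
}}

```text
t: 37.67
tool_pos: [0.4755, 0.149, 0.0485]
tool_rot: [3.123, 0.183, -0.004]
contact_force: [-1.9, -22.5, 4.4]
opening: 0.0002
```

Call:
{"fn": "drive_tool", "kwargs": {
  "moves": [0,0,0,0,-0.01,0,1,0,0,0,0,-0.02,0,1,0,0,0,0,-0.02,0,1,0,0,0,0,-0.01,0.03,1,0,0,0,0,-0.01,0.05,1]
}}

```text
t: 38.3
tool_pos: [0.4737, 0.085, 0.1271]
tool_rot: [-3.135, -0.182, 0.008]
contact_force: [0.8, -0.6, 0.3]
opening: 0.0002
```

Call:
{"fn": "drive_tool", "kwargs": {
  "moves": [0,0,0,0,-0.05,0.05,1,0,0,0,0,-0.05,0,1,0,0,0,0,-0.05,0,1,0,0,0,0,-0.05,0,1,0,0,0,0,0,0,1]
}}

```text
t: 38.92
tool_pos: [0.4756, -0.1114, 0.1727]
tool_rot: [-3.137, -0.175, -0.0]
contact_force: [-0.4, 0.8, -0.4]
opening: 0.0002
```

```bash
python3 -c "
from h import *
st();a=snap('side','side31.png')[:,:,::-1];b=snap('top','top31.png')[:,:,::-1]
cv2.imwrite('pics/z31.png',np.hstack([cv2.resize(a[300:480,140:360],(440,360)),cv2.resize(b[170:300,110:240],(360,360))]))"
```

```text
t 38.92 pos [ 0.4756 -0.1114  0.1727] hx 6.4 zax [ 0.  0. -1.] F [-0.4  0.8 -0.4] open 0.0002 q [-0.38 -0.26  1.96  0.    1.44  1.08]
```

View pics/z31.png

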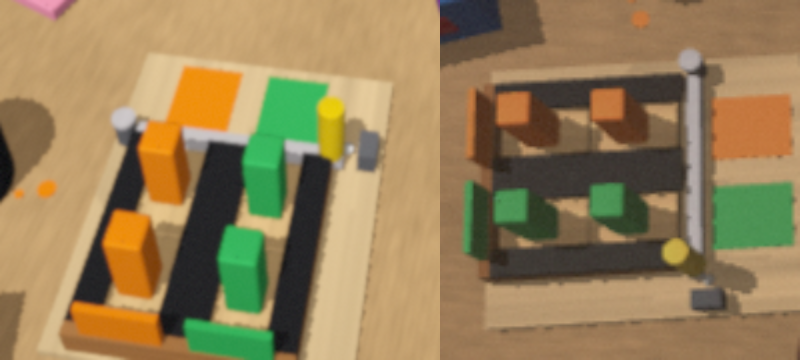

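View pics/side31.png

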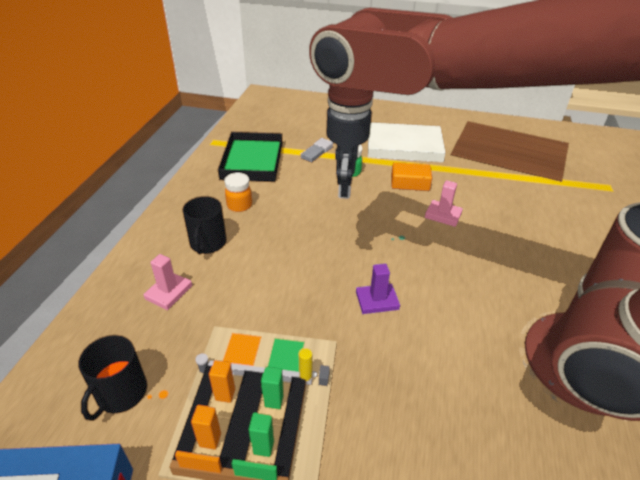

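```bash
python3 -c "
from h import *
b=cv2.cvtColor(cv2.imread('pics/top31.png'),cv2.COLOR_BGR2HSV)
k=inrack(onz('top',(195.2,260.4),.09)); v=k-[-.008,-.095]; print(k,np.linalg.norm(v),np.arctan2(-v[0],v[1]))
for x,y in ((514,107),(608,105),(511,206),(606,202)):
    print(inrack(onz('top',(110+(x-440)/2.769,170+y/2.769),.1)).round(4))
a=cv2.imread('pics/top25.png').astype(int)[170:300,110:200]; c=cv2.imread('pics/top31.png').astype(int)[170:300,110:200]
print('diff',(abs(a-c).max(2)>40).sum())
print(st())"
```

```text
[-0.00825904  0.08166929] 0.17666948182938683 0.0014662204043078336
[ 0.1208 -0.0421]
[ 0.0445 -0.0395]
[0.1209 0.0402]
[0.0451 0.0412]
diff 126
t 39.02 pos [ 0.4756 -0.1089  0.1725] hx 6.6 zax [-0.     0.001 -1.   ] F [0.2 0.3 0.5] open 0.0000 q [-0.38 -0.26  1.96  0.    1.44  1.08]
None
```

The keeper measures about 0.001 rad, all four blocks are inside their limits, and the arm is clear. I'm handing the job in.

```bash
python3 -c "
from h import *
print(ctrl.finish_job())"
```

```text
the job is handed in; nothing more can be done
None
```

The job is handed in at about 39 s: all four blocks are in the lanes of their colours and the keeper bar is shut. The hand-in gives no verdict, so these are my own last checks.

**What I did:** I pushed the keeper open to about 1.6 rad. I then slid two green and two orange blocks upright under the lips, pushed the keeper shut and moved the arm clear.

**Block positions:** Measured from the top camera, the block centres are about 121 and 45 mm inside the mouths. They are within about 2 mm of the lane centrelines, and the pictures show them upright.

**Keeper:** The knob measures 0.001 rad. It held against the stop at 22 N without moving, so it is in its catch.

**Other objects:** In the pictures, the mugs, jars, sanding block and the pink and purple blocks show no shift. I judged that by eye and did not measure it. I saw no block knocked aside and no slip of the grip.

**Readings that disagreed:** During the grasps, the side camera showed the open fingertips 10–20 mm higher than the nominal TCP height. I lowered the grasp by 8 mm after the first look, and every grip held.

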